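Clear the cork scraps at the terrarium bench

TASK

Lift the release pin up and off its hook and push its rod down through the yellow-framed slot of the waste bin's catch, pressing the hidden tab fully home so that the lid swings wide open. Hang the pin back on its hook by its loop, and put every cork scrap on or around the green cutting board into the bin, leaving the lid open. Do not disturb the finished terrariums or the pot.

Things in the scene. Friction and masses are not known exactly. Their poses are not given: they have to be found in the camera images.
- pin_grip (a point): Middle of the orange grip, 24 x 16 x 52 mm (pin's x, y, z), at the top of the loose steel release pin (120 g, 190 mm long); pinch its 16 mm width along the pin's y. Below it come a loop (see pin_loop) and a rod (see pin_tip). At the start the pin hangs upright, grip up, rod straight down, with the stand's hook bar through its loop; pin x lies along the bar.
- pin_loop (a point): Middle of the inner top edge of the pin's rectangular steel loop, 36 mm straight below pin_grip: the edge that rests on the hook bar. The loop is 10 mm thick along pin x; outside 40 wide along y, from 8 mm above to 40 mm below this point; its opening is 28 wide along y and 34 high.
- pin_tip (a point): Rounded free lower end of the pin's rod, 166 mm straight below pin_grip. The rod is round, 8 mm thick and 90 mm long below the loop.
- hook_seat (a point): Top of the fixed stand's hook bar, 180 mm above the bench, where the loop edge hangs. The 8 mm bar runs level along the stand's x, from a post at 50 mm towards +x to 22 mm towards -x, then turns up, ending 34 mm from here and 12 mm higher (top of all). To come off, the loop must rise 13 to 25 mm (19 is best), then go at least 45 mm towards the stand's -x. Wooden foot 110 mm wide.
- slot (a point): Centre of the slot in the top face (90 mm above the bench) of the grey catch housing fixed to the waste bin, framed in yellow. The slot is a straight vertical hole, 22 mm long along its x and 15 mm wide along its y. The red tab is hidden inside, 40 mm below this point.
- latch_tab (a joint): How far the hidden red tab is pressed down, in m: 0 up, 0.014 fully home (54 mm below the slot's mouth). It needs about 4 to 8 N when pressed slowly, stays where it is left, and is linked to the lid: the lid swings up as the tab goes down.
- bin_lid (a joint): Angle of the bin's blue lid in rad: 0 shut (as at the start), 1.9 wide open when the tab is fully home. 170 mm wide, hinged on the bin's +y rim 85 mm above the bench; its free edge, next to the housing, swings up and over towards +y. It has no handle; only the tab opens it.
- bin_in (a point): Centre of the inner floor of the fixed grey waste bin (170 x 170 mm outside, 160 x 160 inside, rim 80 mm above this point). Axes along the bin's walls; the catch housing (70 along x, 65 along y, 90 high) stands on the -y side with its slot 125 mm from this point.
- board: Fixed green cutting board, 270 x 250 mm (x, y) and 8 mm thick; origin at the centre of its underside.
- jar_1: Finished terrarium: corked glass jar, 76 mm wide, 152 mm high, loose; origin at the centre of its underside. Leave alone.
- jar_2: Second finished terrarium, the same. Leave alone.
- pot: Small terracotta cup-shaped pot, about 80 mm wide, 70 mm high, loose; origin at the centre of its underside. Leave alone.
- scrap_1_c (a point): Centre of a loose cork scrap on the board: rectangular cork block, 34 x 26 x 22 mm (x, y, z), about 14 g. May be absent.
- scrap_2_c (a point): Centre of a loose cork scrap on the board: spoilt tapered cork stopper, round, 26 mm wide at the foot and 31 at the top, 24 mm high along z, about 14 g. May be absent.
- scrap_3_c (a point): Centre of a loose cork scrap on the board: rectangular cork block, 34 x 26 x 22 mm (x, y, z), about 14 g. May be absent.
- scrap_4_c (a point): Centre of a loose cork scrap on the board: spoilt tapered cork stopper, round, 26 mm wide at the foot and 31 at the top, 24 mm high along z, about 14 g. May be absent.
- scrap_5_c (a point): Centre of a loose cork scrap on the board: rectangular cork block, 34 x 26 x 22 mm (x, y, z), about 14 g. May be absent.
- scrap_6_c (a point): Centre of a loose cork scrap on the board: spoilt tapered cork stopper, round, 26 mm wide at the foot and 31 at the top, 24 mm high along z, about 14 g. May be absent.
- scrap_7_c (a point): Centre of a loose cork scrap on the board: rectangular cork block, 34 x 26 x 22 mm (x, y, z), about 14 g. May be absent.
- scrap_8_c (a point): Centre of a loose cork scrap on the board: spoilt tapered cork stopper, round, 26 mm wide at the foot and 31 at the top, 24 mm high along z, about 14 g. May be absent.

How it is judged:
On the way, in this order (a step that is already met when the one before it is completed fails the run):
1. the pin is off its hook, clear of it by 50 mm or more (distance between pin_loop and hook_seat above 0.05 m), for 0.2 s.
2. the hidden tab is pressed home (at least 11.5 of 14 mm) with the pin (value of joint latch_tab above 0.0115 m and contact force between pin and latch_tab above 0.5 N), for 0.05 s.
At the end, for the whole second after the job is handed in: Lid open (over 1.4 rad). Pin hanging at rest by its loop on the hook bar (loop edge within 10 mm in height and 18 mm sideways of the bar's top, between upturned end and post, tilted under 0.35 rad). Every scrap present at rest in the bin, its centre below the rim (value of joint bin_lid above 1.4 rad and x of pin_loop in the frame of hook_seat between -0.03 and 0.05 m and y of pin_loop in the frame of hook_seat between -0.018 and 0.018 m and z of pin_loop in the frame of hook_seat between -0.01 and 0.01 m and angle between pin_loop's own z axis and vertical below 0.35 rad and linear speed of pin below 0.1 m/s and x of scrap_1_c in the frame of bin_in between -0.08 and 0.08 m and y of scrap_1_c in the frame of bin_in between -0.08 and 0.08 m and z of each of scrap_1_c, scrap_2_c, scrap_3_c, scrap_4_c, scrap_5_c, scrap_6_c, scrap_7_c, scrap_8_c in the frame of bin_in below 0.08 m and linear speed of each of scrap_1, scrap_2, scrap_3, scrap_4, scrap_5, scrap_6, scrap_7, scrap_8 below 0.05 m/s and x of scrap_2_c in the frame of bin_in between -0.08 and 0.08 m and y of scrap_2_c in the frame of bin_in between -0.08 and 0.08 m and x of scrap_3_c in the frame of bin_in between -0.08 and 0.08 m and y of scrap_3_c in the frame of bin_in between -0.08 and 0.08 m and x of scrap_4_c in the frame of bin_in between -0.08 and 0.08 m and y of scrap_4_c in the frame of bin_in between -0.08 and 0.08 m and x of scrap_5_c in the frame of bin_in between -0.08 and 0.08 m and y of scrap_5_c in the frame of bin_in between -0.08 and 0.08 m and x of scrap_6_c in the frame of bin_in between -0.08 and 0.08 m and y of scrap_6_c in the frame of bin_in between -0.08 and 0.08 m and x of scrap_7_c in the frame of bin_in between -0.08 and 0.08 m and y of scrap_7_c in the frame of bin_in between -0.08 and 0.08 m and x of scrap_8_c in the frame of bin_in between -0.08 and 0.08 m and y of scrap_8_c in the frame of bin_in between -0.08 and 0.08 m); the robot touches nothing.
It fails at once if a finished terrarium or the pot is shoved over 30 mm or tipped (distance of any of jar_1, jar_2, pot from where it was at the start of the episode above 0.03 m or angle between any of jar_1, jar_2, pot's own z axis and vertical above 0.3 rad).
Of scrap_1, scrap_2, scrap_3, scrap_4, scrap_5, scrap_6, scrap_7, scrap_8 only 5 to 7 are there at a start; the rules pass over those that are not, and their reading is None.
At some moment in a run one of scrap_1, scrap_2, scrap_3, scrap_4, scrap_5, scrap_6, scrap_7, scrap_8 may be knocked a few centimetres aside while the robot is not near it.
It also fails if it takes over 208 s, if anything falls off the work surface, if the arm or the gripper's body presses on something with over 40 N, if the wrist force passes 120 N, or if a joint passes its speed limit or range.

ROBOT

A 6-joint arm with a two-finger parallel gripper is mounted at the origin on the work surface. World frame = base frame: x ahead of the robot, y to its left, z up, the work surface at z = 0. Lengths are in m, angles in rad, forces in N, time in s.
With the tool pointing down it reaches from about 0.35 to 0.975 m from the base axis. Payload 4.9 kg.
Tool frame: the origin (TCP) lies midway between the tips of the shut fingers; the grasp point (between the pads) lies 19 mm behind it; y points along the fingers, z is the direction in which the jaws open and shut, and the axes are right-handed (so a half turn about y gives the same grasp; the last joint's range is limited). The gripper opens to 85 mm and grips with 20 to 120 N. Pads are 22 mm wide; open, the fingers measure 114 mm over their backs; the gripper's body (76 mm by 85 mm) begins 54 mm behind the grasp point. The pads swing forward as they close: fully open they stand 13 mm farther back than shut.
Start: joints at [-1.265, 0.053, 1.613, -0, 1.476, -0.119], TCP at [0.258, -0.569, 0.231] pointing down, gripper open.
Joint ranges: [-3.01, 3.01], [-1.01, 2.22], [0.06, 2.58], [-1.02, 4.17], [0.09, 2.62], [-3.14, 3.14]. Speed limits (rad/s): [2.57, 2.57, 3.14, 3.14, 3.14, 3.14].

INTERFACE

Orientations are given as a unit quaternion [w, x, y, z].
In Python, from plant import * gives the robot as it stands.
- The arm moves only by the shell command python3 -m crank 'ROWS'. ROWS is JSON, a list that holds one entry, the list of rows, each a list of 5 numbers: the gripper command: -1 is shut, 1 is fully open, values between are in proportion, then the shift along the tool's x, y, z in cm, then the turn about the tool's y in degrees. In form: [[[jaw, dx, dy, dz, twist], ...]]. A call has 1 to 8 rows; each row shifts and turns the commanded pose from where the row before left it, along the tool's axes as they then stand; what a row does not reach is not made up. A row lasts 1/8 s, in which the tool goes at most 62.5 mm and 10.7 degrees, less where a joint would pass 70% of its speed; a pose out of reach is approached as far as the arm can. A call with a gripper value outside its range is refused whole. The fingers move at their own pace and stop on an object; the grip force is fixed at half the most. Time passes only in rows, so rows that do not move let the fingers close. It gives the time, the measured TCP pose, the force and the opening at its end, in the units of the state.
- state(): the state, without advancing time (a new reading comes with each control period).
- grab_frame(name): name is "scene" or "top" or "wrist"; returns a dict with "frame" (384x512x3 uint8, red, green, blue), "fx", "fy", "cx", "cy" (pixels), "D" ([k1, k2, p1, p2, k3] as OpenCV has them; the pictures are not rectified), "pose" (4x4, takes a point from camera to world coordinates). Camera axes: x right, y up, looking along -z (the intrinsics and any distortion apply to the point x, -y, -z); pixel columns grow to the right and rows downward; lengths in m; the calibration is good to about 2 mm. A picture is of the moment at which its call begins. There is no depth.
- job_done(): hands the job in, once; it reports no verdict.
The state is a dict: "time": time; "joint_pos": joint angles; "joint_vel": joint speeds; "joint_efforts": joint torques, N m; "tool_pos": TCP position; "tool_rot": TCP orientation; "contact_force": force on the tool from outside, world axes, zero at the start; "ft_torque": the same for the moment, N m; "gripper_width": opening from 0.0 (shut) to 1.0 (fully open).
Only numpy, scipy, OpenCV 4.12 (cv2) and the standard library are available. Lean on these libraries where they do the work, as an engineer would, in place of code of your own. Each camera call takes 0.05 s, during which the arm holds its last target.

## Working session

There is one attempt and no reset: what is moved stays moved. The work goes in short steps, Python scripts to look and compute and a shell command to move; the robot and the scene stay as the last step left them, time stands still between calls to the robot, and variables do not carry over. Pictures are saved under pics/ and viewed, and the job is handed in when it is done.

```bash
ls; mkdir -p pics; cat > h.py <<'E'
import numpy as np, cv2, json
from plant import *
def snap(n,fn):
    f=grab_frame(n); cv2.imwrite(f'pics/{fn}.png',f['frame'][:,:,::-1]); np.savez(f'pics/{fn}.npz',**{k:np.array(v) for k,v in f.items()}); return f
def load(fn): return dict(np.load(f'pics/{fn}.npz'))
def K(f): return np.array([[f['fx'],0,f['cx']],[0,f['fy'],f['cy']],[0,0,1]],float)
def ray(f,u,v):
    p=cv2.undistortPoints(np.array([[[u,v]]],float),K(f),np.array(f['D'],float))[0,0]
    P=np.array(f['pose']); d=P[:3,:3]@np.array([p[0],-p[1],-1]); return P[:3,3],d
def atz(f,u,v,z):
    o,d=ray(f,u,v); return o+d*(z-o[2])/d[2]
def tri(l):
    A=np.zeros((3,3));b=np.zeros(3)
    for f,u,v in l:
        o,d=ray(f,u,v); d=d/np.linalg.norm(d); M=np.eye(3)-np.outer(d,d); A+=M;b+=M@o
    x=np.linalg.solve(A,b); return x,[np.linalg.norm((np.eye(3)-np.outer(d/np.linalg.norm(d),d/np.linalg.norm(d)))@(x-o)) for o,d in [ray(f,u,v) for f,u,v in l]]
def proj(f,p):
    P=np.array(f['pose']); c=P[:3,:3].T@(np.array(p)-P[:3,3]); c=np.array([c[0],-c[1],-c[2]])
    return cv2.projectPoints(c.reshape(1,1,3),np.zeros(3),np.zeros(3),K(f),np.array(f['D'],float))[0][0,0]
def crop(fn,x0,y0,x1,y1,s,out):
    im=cv2.imread(f'pics/{fn}.png')[y0:y1,x0:x1]; im=cv2.resize(im,None,fx=s,fy=s,interpolation=cv2.INTER_CUBIC)
    st=20 if (x1-x0)<=200 else 50
    for x in range((x0//st+1)*st,x1,st): cv2.putText(im,str(x),((x-x0)*s,10),0,.35,(0,0,255),1); cv2.line(im,((x-x0)*s,12),((x-x0)*s,18),(0,0,255),1)
    for y in range((y0//st+1)*st,y1,st): cv2.putText(im,str(y),(0,(y-y0)*s+4),0,.35,(0,0,255),1); cv2.line(im,(24,(y-y0)*s),(30,(y-y0)*s),(0,0,255),1)
    cv2.imwrite(f'pics/{out}.png',im)
E
python3 - <<'E'
from h import *
for n in ['scene','top','wrist']:
    f=snap(n,n+'0'); print(n,f['fx'],f['D'],np.round(f['pose'],3).tolist())
from scipy.spatial.transform import Rotation as R
s=state(); print(s)
q=s['tool_rot']; print(R.from_quat([q[1],q[2],q[3],q[0]]).as_matrix().round(3))
E
```

```text
pics
scene 351.8967691147177 [0.00530502 0.         0.         0.         0.        ] [[0.766, -0.448, 0.46, 1.049], [0.642, 0.543, -0.54, -0.437], [-0.008, 0.71, 0.705, 0.821], [0.0, 0.0, 0.0, 1.0]]
top 354.96702807737887 [-0.10550965  0.          0.          0.          0.        ] [[-0.004, 0.987, -0.161, 0.49], [-1.0, -0.006, -0.01, 0.062], [-0.011, 0.161, 0.987, 0.991], [0.0, 0.0, 0.0, 1.0]]
wrist 336.3777245560515 [0.00914262 0.         0.         0.         0.        ] [[0.412, 0.879, 0.24, 0.318], [-0.911, 0.398, 0.107, -0.541], [-0.002, -0.263, 0.965, 0.372], [0.0, 0.0, 0.0, 1.0]]
{'time': 0.15, 'joint_pos': array([-1.26497908e+00,  5.32393037e-02,  1.61397674e+00, -2.71288942e-07,
        1.47600014e+00, -1.19000811e-01]), 'joint_vel': array([-0.00032683, -0.00421202, -0.0030826 , -0.00081742, -0.00023762,
       -0.00021819]), 'joint_efforts': array([ 5.38023560e-04, -3.94238949e+01, -3.70723379e+01, -1.01021865e-04,
        4.66934172e-03, -1.44444925e-06]), 'tool_pos': array([ 0.25744949, -0.56897979,  0.23032541]), 'tool_rot': array([ 0.14901532, -0.14912259,  0.69178645, -0.69064346]), 'contact_force': array([ 0.22913578,  0.00087454, -0.57607733]), 'ft_torque': array([-0.00258938,  0.0029802 , -0.02131173]), 'gripper_width': 0.9995402293840404}
[[-0.911 -0.     0.412]
 [-0.412  0.002 -0.911]
 [-0.    -1.    -0.002]]
```

View pics/scene0.png

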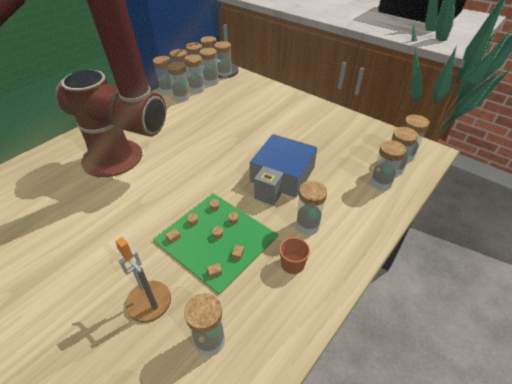

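View pics/top0.png

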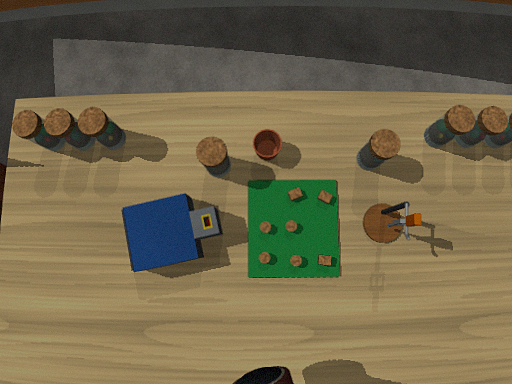

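View pics/wrist0.png

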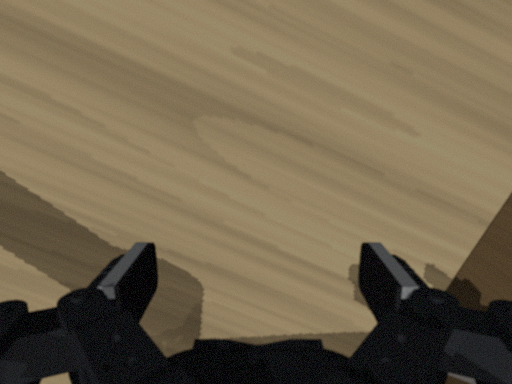

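The scene shows the pin on its hook at lower left (about 125,250), with the bin and catch at (270,180). There are 7 scraps on the board. The top view has the catch slot at (207,221), the pin grip at (414,220), and jars and a pot along the +x side.

```bash
python3 - <<'E'
from h import *
crop('top0',345,170,455,270,7,'a1'); crop('scene0',95,225,195,330,7,'a2'); crop('top0',115,180,255,280,5,'a3'); crop('scene0',235,125,335,215,7,'a4'); crop('top0',235,170,355,285,6,'a5'); crop('scene0',145,185,285,295,5,'a6')
E
```

```text
(no output)
```

View pics/a1.png

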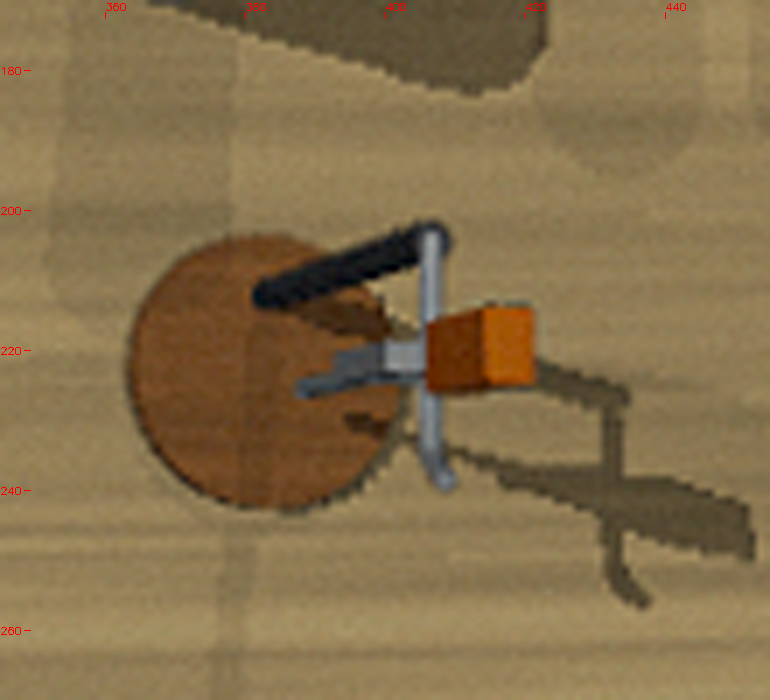

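View pics/a2.png

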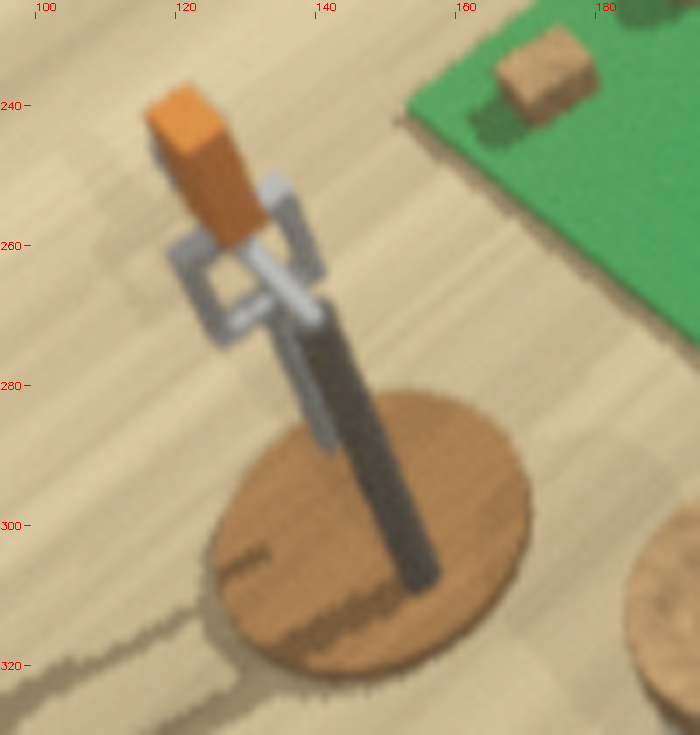

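View pics/a3.png

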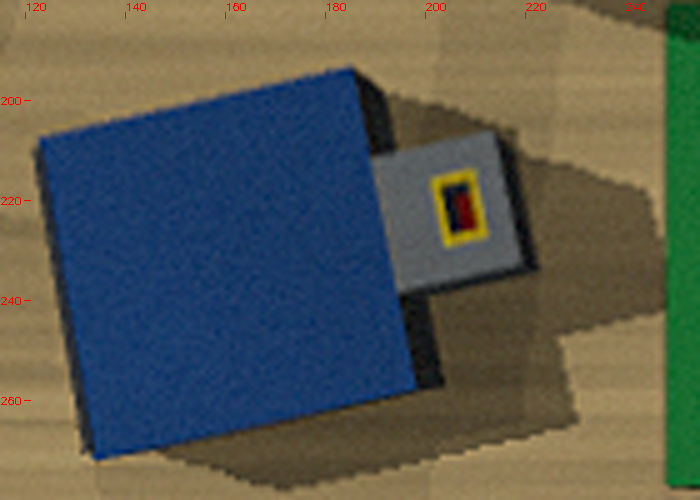

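View pics/a4.png

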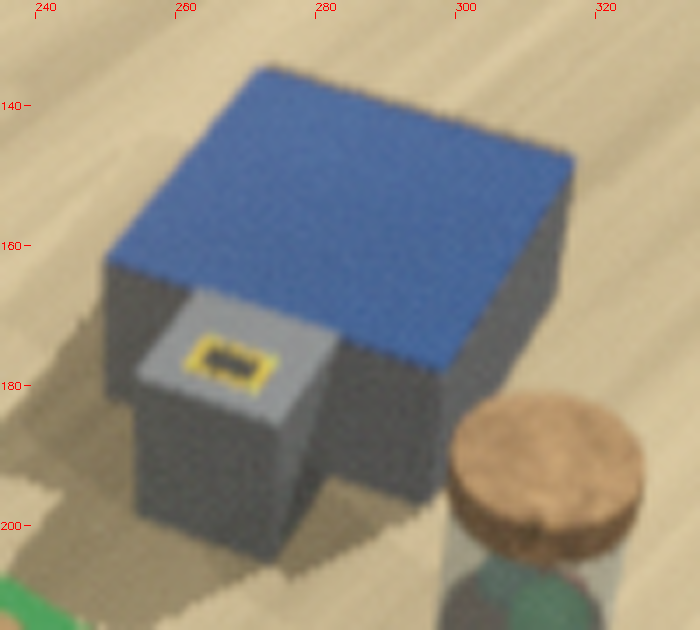

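View pics/a5.png

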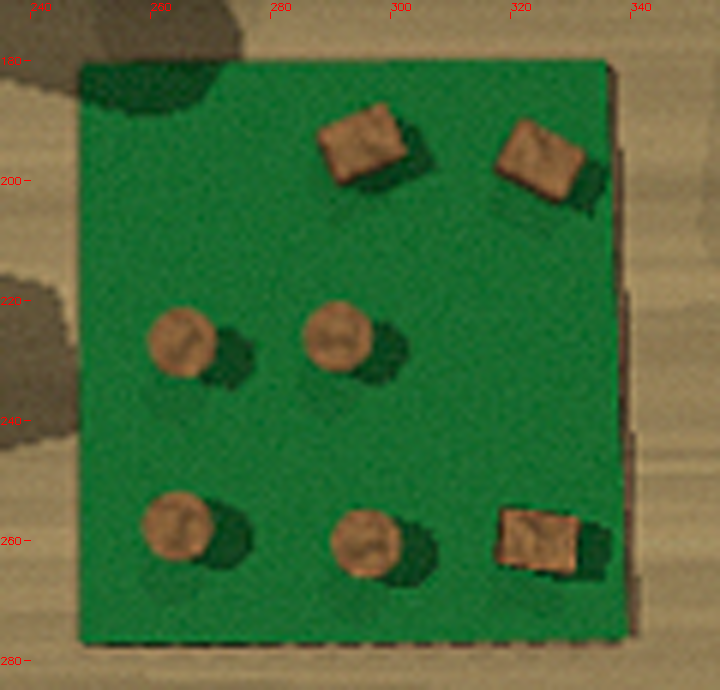

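View pics/a6.png

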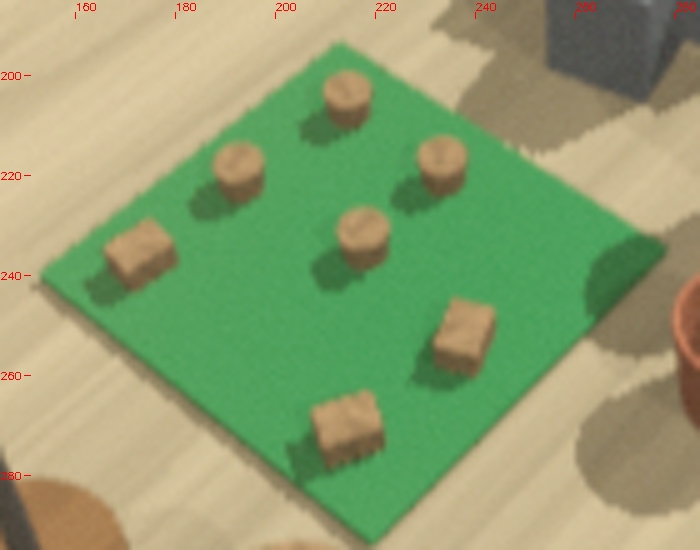

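```bash
python3 - <<'E'
from h import *
np.set_printoptions(precision=4,suppress=True)
T=load('top0');S=load('scene0')
a1=lambda u,v:(345+u/7-.0,170+v/7)
a2=lambda u,v:(95+u/7,225+v/7)
a3=lambda u,v:(115+u/5,180+v/5)
a4=lambda u,v:(235+u/7,125+v/7)
print('griptop',tri([(T,*a1(510,347)),(S,*a2(187,119))]), atz(T,*a1(510,347),.242))
print('slot',tri([(T,*a3(459.5,208)),(S,*a4(232,364))]), atz(T,*a3(459.5,208),.09))
print('slotx edges',[atz(T,*a3(*p),.09) for p in [(432,178),(473,170),(488,238),(445,247)]])
print('lid',[atz(T,*a3(*p),.088) for p in [(40,138),(350,68),(415,388),(95,458)]])
print('housing',[atz(T,*a3(*p),.09) for p in [(372,157),(494,130),(524,267),(402,294)]])
print('bar',atz(T,*a1(431,237),.18),atz(T,*a1(430,440),.18))
# loop top bar ends in scene
print('foot', atz(T,*a1(268,372),.0))
B=[(79,62),(607,60),(634,640),(80,643)]
print('board',[atz(T,235+u/6,170+v/6,.008) for u,v in B])
top=dict(b1=(363,143),b2=(541,158),b3=(538,541),s1=(182,342),s2=(338,336),s3=(178,526),s4=(366,543))
for k,(u,v) in top.items():
    print(k,atz(T,235+u/6,170+v/6,.030 if k[0]=='b' else .032))
E
```

```text
griptop (array([ 0.553 , -0.2746,  0.2377]), [np.float64(0.0014896614151494794), np.float64(0.001489661415149534)]) [ 0.5518 -0.274   0.242 ]
slot (array([0.5652, 0.2034, 0.0893]), [np.float64(0.002230994579601639), np.float64(0.002230994579601684)]) [0.5636 0.2016 0.09  ]
slotx edges [array([0.579, 0.216, 0.09 ]), array([0.583, 0.195, 0.09 ]), array([0.5483, 0.1868, 0.09  ]), array([0.5438, 0.2087, 0.09  ])]
lid [array([0.6005, 0.4238, 0.088 ]), array([0.6366, 0.2604, 0.088 ]), array([0.4728, 0.2232, 0.088 ]), array([0.4365, 0.3872, 0.088 ])]
housing [array([0.5899, 0.2473, 0.09  ]), array([0.6036, 0.1845, 0.09  ]), array([0.5335, 0.1683, 0.09  ]), array([0.52  , 0.2303, 0.09  ])]
bar [ 0.5941 -0.277   0.18  ] [ 0.5266 -0.2722  0.18  ]
foot [ 0.5631 -0.2808  0.    ]
board [array([0.6864, 0.0995, 0.008 ]), array([ 0.6859, -0.1496,  0.008 ]), array([ 0.4175, -0.1525,  0.008 ]), array([0.4184, 0.0992, 0.008 ])]
b1 [ 0.6435 -0.0312  0.03  ]
b2 [ 0.636  -0.1126  0.03  ]
b3 [ 0.4633 -0.1059  0.03  ]
s1 [0.5531 0.0522 0.032 ]
s2 [ 0.5553 -0.0179  0.032 ]
s3 [0.4713 0.0546 0.032 ]
s4 [ 0.4632 -0.0288  0.032 ]
```

```bash
cat >> h.py <<'E'
from scipy.spatial.transform import Rotation as R
def Rt(s=None):
    q=(s or state())['tool_rot']; return R.from_quat([q[1],q[2],q[3],q[0]]).as_matrix()
def go(x,y,z,ang=None):
    """print tool-axes cm deltas after twist; ang=world yaw(deg) wanted for tool z (mod 180)"""
    s=state(); M=Rt(s); p=np.array(s['tool_pos']); a=np.degrees(np.arctan2(M[1,2],M[0,2])); tw=0
    if ang is not None:
        tw=(a-ang+90)%180-90
        M=M@R.from_euler('y',tw,degrees=True).as_matrix()
    d=M.T@(np.array([x,y,z])-p)*100
    print('t%.2f pos %s zang %.1f twist %.1f  dx,dy,dz cm %s  w %.3f F %s j6 %.2f'%(s['time'],p.round(4),a,tw,d.round(2),s['gripper_width'],np.round(s['contact_force'],1),s['joint_pos'][5]))
E
python3 -m crank '[[[1,0,-3,0,9.4],[1,0,-3,0,9.4],[1,0,-3,0,9.5]]]'; python3 -c "
from h import *
go(.553,-.2735,.32,-94)"
```

```text
time: 0.52
tool_pos: [0.2575, -0.5692, 0.3216]
tool_rot: [-0.026, 0.026, 0.707, -0.706]
contact_force: [0.5, -0.7, -0.6]
gripper_width: 1.0
t0.53 pos [ 0.2575 -0.5692  0.3216] zang -94.3 twist -0.3  dx,dy,dz cm [-27.42   0.18 -31.56]  w 1.000 F [ 0.5 -0.7 -0.6] j6 0.38
```

```bash
python3 -m crank '[[[1,-3.4,0,-3.9,0],[1,-3.4,0,-3.9,0],[1,-3.4,0,-3.9,0],[1,-3.4,0,-3.9,0],[1,-3.4,0,-3.9,0],[1,-3.4,0,-3.9,0],[1,-3.4,0,-3.9,0],[1,-3.6,0,-4.2,0]]]'; python3 -m crank '[[[1,0,0,0,0],[1,0,0,0,0]]]'; python3 -c "
from h import *
go(.553,-.2735,.205,-94)
for n in ['scene','top','wrist']: snap(n,n+'1')
crop('top1',345,170,455,270,6,'b1')"
```

```text
time: 1.52
tool_pos: [0.5535, -0.2728, 0.3209]
tool_rot: [-0.025, 0.024, 0.707, -0.707]
contact_force: [0.8, -0.4, -1.0]
gripper_width: 1.0
time: 1.78
tool_pos: [0.5524, -0.2741, 0.3208]
tool_rot: [-0.025, 0.024, 0.707, -0.707]
contact_force: [-0.0, -0.6, -0.2]
gripper_width: 1.001
t1.77 pos [ 0.5524 -0.2741  0.3208] zang -93.9 twist 0.1  dx,dy,dz cm [-0.06 11.58 -0.07]  w 1.001 F [-0.  -0.6 -0.2] j6 1.06
```

View pics/wrist1.png

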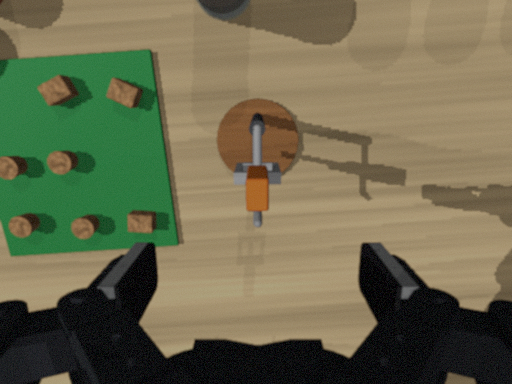

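View pics/scene1.png

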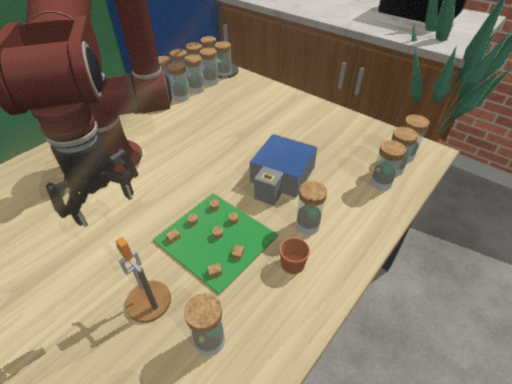

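```bash
python3 -c "
from h import *
W=load('wrist1');S=load('scene1')
print(proj(S,[.5524,-.2741,.3208]),proj(W,[.553,-.2735,.242]),proj(S,[.553,-.2735,.242]),proj(load('top1'),[.553,-.2735,.242]))
crop('wrist1',200,90,320,240,5,'b2')"
```

```text
[109.10990667 215.02071325] [257.21809696 198.36539415] [120.82330113 240.39578392] [417.60089003 219.03107688]
```

View pics/b2.png

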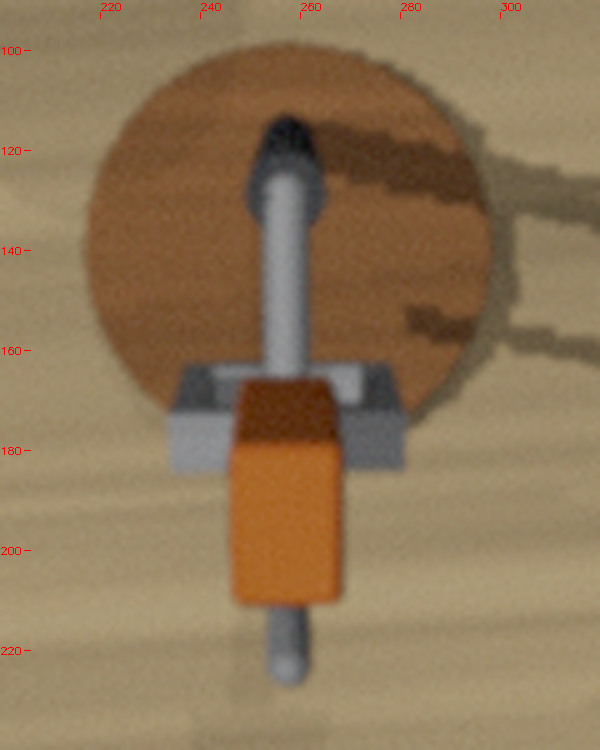

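```bash
python3 -c "
from h import *
W=load('wrist1');S=load('scene0');T=load('top0')
g=[(T,417.5,219.2),(S,121.3,241.6),(W,256.3,194.1)]
print(tri(g),tri(g[:1]+g[2:]),atz(W,256.3,194.1,.242))
print(atz(W,256.5,125,.18),atz(W,256.3,205,.18))
"
```

```text
(array([ 0.55393912, -0.27380064,  0.23892493]), [np.float64(0.0013032150072216104), np.float64(0.00016306252448801425), np.float64(0.0014573404075168492)]) (array([ 0.55396734, -0.27382806,  0.23857453]), [np.float64(0.0013769500226406676), np.float64(0.001376950022640506)]) [ 0.55608063 -0.27309104  0.242     ]
[ 0.59789403 -0.2760379   0.18      ] [ 0.52854358 -0.27085274  0.18      ]
```

```bash
python3 -m crank '[[[1,-0.2,3,0,0],[1,0,3,0,0],[1,0,3,0,0],[1,0,2.8,-0.05,0],[1,0,0,0,0],[-1,0,0,0,0],[-1,0,0,0,0],[-1,0,0,0,0]]]';python3 -m crank '[[[-1,0,0,0,0],[-1,0,0,0,0],[-1,0,0,0,0],[-1,0,0,0,0]]]'; python3 -c "
from h import *
go(.553,-.2735,.203,-94)
snap('wrist','w2');snap('scene','s2')
crop('s2',60,160,200,330,4,'b3')"
```

```text
time: 2.92
tool_pos: [0.5552, -0.2742, 0.2048]
tool_rot: [0.024, -0.025, -0.706, 0.707]
contact_force: [0.7, 0.4, -0.2]
gripper_width: 0.375
time: 3.42
tool_pos: [0.5551, -0.274, 0.2041]
tool_rot: [0.024, -0.025, -0.706, 0.707]
contact_force: [-0.7, 0.2, 4.0]
gripper_width: 0.175
t3.42 pos [ 0.5551 -0.274   0.2041] zang -94.0 twist 0.0  dx,dy,dz cm [ 0.21  0.11 -0.03]  w 0.175 F [-0.7  0.2  4. ] j6 1.06
```

View pics/w2.png

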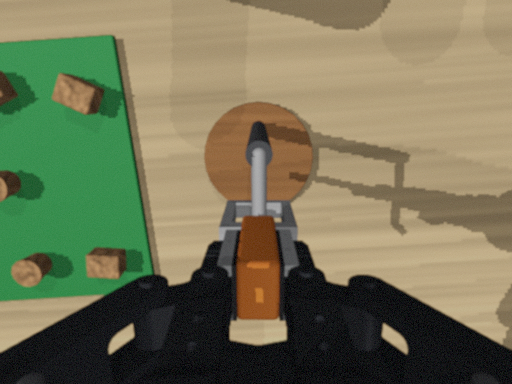

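View pics/b3.png

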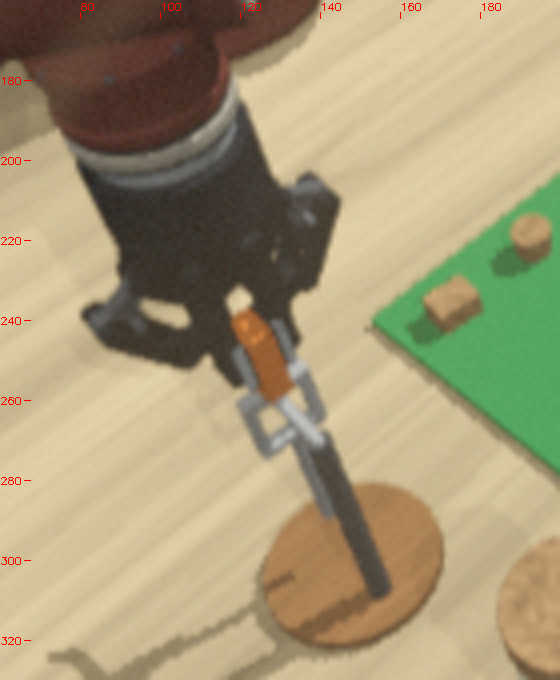

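The grip is held between the pads: opening 0.175, about 15 mm. The hung TCP pose is (0.5551, -0.274, 0.2041). Next I lift 19 mm and slide off.

```bash
python3 -m crank '[[[-1,0,-0.5,0,0],[-1,0,-0.5,0,0],[-1,0,-0.5,0,0],[-1,0,-0.4,0,0],[-1,0,0,0,0]]]'; python3 -m crank '[[[-1,1,0,0,0],[-1,1.5,0,0,0],[-1,2,0,0,0],[-1,2,0,0,0],[-1,2,0,0,0],[-1,0,0,0,0]]]'; python3 -c "
from h import *
go(.4645,.2025,.30,-94)
snap('wrist','w3');snap('scene','s3');snap('top','t3')
crop('s3',60,140,200,330,3,'b4')
crop('t3',330,170,470,320,4,'b5')"
```

```text
time: 4.15
tool_pos: [0.5549, -0.2739, 0.2228]
tool_rot: [0.024, -0.025, -0.707, 0.707]
contact_force: [0.2, -0.4, -1.8]
gripper_width: 0.182
time: 4.9
tool_pos: [0.4685, -0.2677, 0.2222]
tool_rot: [0.025, -0.025, -0.707, 0.707]
contact_force: [-0.1, -0.4, -0.6]
gripper_width: 0.181
t4.90 pos [ 0.4685 -0.2677  0.2222] zang -94.0 twist -0.0  dx,dy,dz cm [  3.68  -7.78 -46.88]  w 0.181 F [-0.1 -0.4 -0.6] j6 0.98
```

View pics/b4.png

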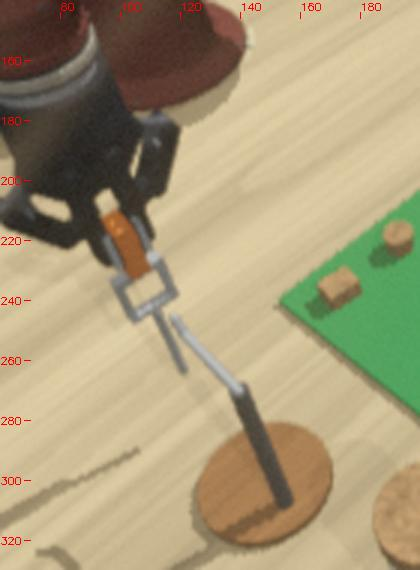

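View pics/b5.png

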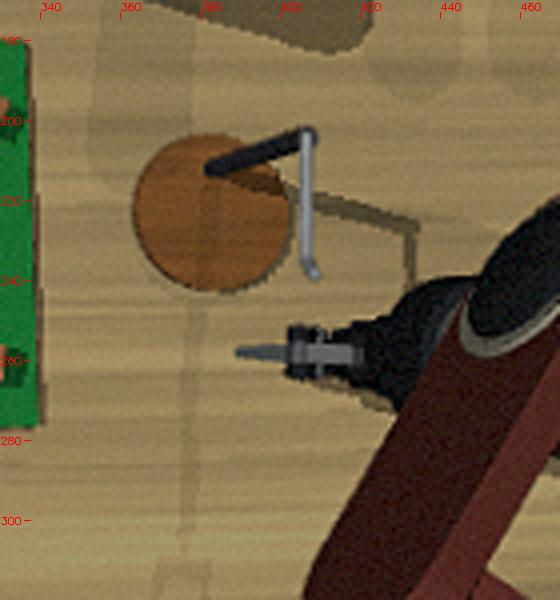

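View pics/w3.png

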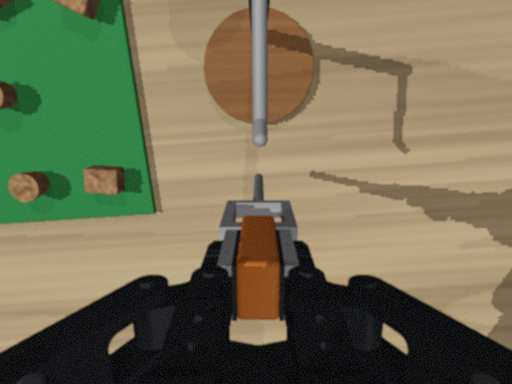

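```bash
python3 -c "
from h import *
W=load('w3');S=load('s3');T=load('t3')
print(tri([(T,388.8,257.8),(S,121,264),(W,258.5,177)]),tri([(T,388.8,257.8),(S,121,264)]))
crop('w3',220,150,300,220,8,'b6');crop('t3',375,240,435,275,12,'b7')
for f,n in ((W,'W'),(S,'S'),(T,'T')): print(n,proj(f,[.4685,-.2677,.0625]))
"
```

```text
(array([ 0.46736599, -0.26767511,  0.0677912 ]), [np.float64(0.0004665289052275515), np.float64(0.0007970573006801606), np.float64(0.0005677313569953268)]) (array([ 0.46743487, -0.26798584,  0.06766716]), [np.float64(0.0005778535450908234), np.float64(0.0005778535450908748)])
W [259.0109694  174.30343197]
S [122.14032308 265.30233701]
T [388.17556469 257.48573483]
```

View pics/b6.png

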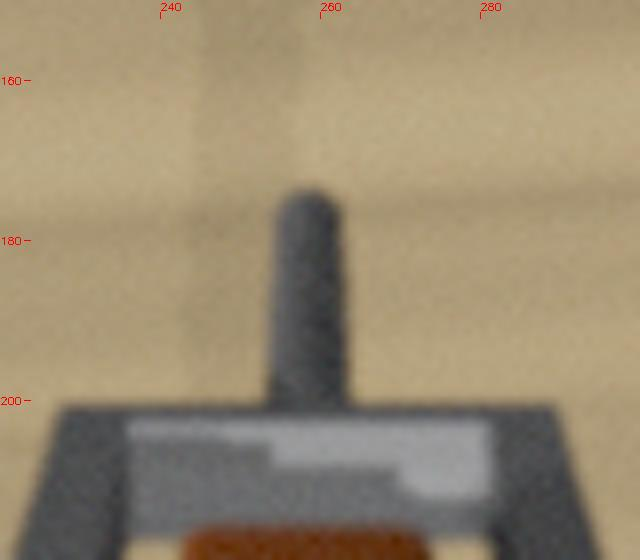

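View pics/b7.png

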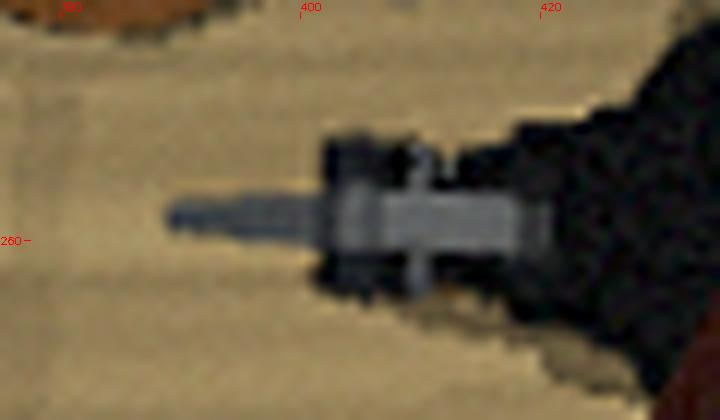

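```bash
python3 -m crank '[[[-1,0,-3,0,0],[-1,0,-4.8,0,0]]]'; python3 -m crank '[[[-1,0.5,0,-4,0],[-1,0.5,0,-6,0],[-1,0.5,0,-6,0],[-1,0.5,0,-6.2,0],[-1,0.5,0,-6.2,0],[-1,0.5,0,-6.2,0],[-1,0.5,0,-6.2,0],[-1,0.2,0,-6,0]]]'; python3 -m crank '[[[-1,0,0,0,0],[-1,0,0,0,0]]]';python3 -c "
from h import *
go(.5645,.2025,.30,-94)
snap('wrist','w4');snap('scene','s4');snap('top','t4')
crop('w4',160,40,340,190,4,'b6');crop('t4',170,180,260,320,5,'b7');crop('s4',200,60,340,220,4,'b8')"
```

```text
time: 5.3
tool_pos: [0.4695, -0.2672, 0.2987]
tool_rot: [-0.026, 0.023, 0.708, -0.706]
contact_force: [-0.8, 0.0, -0.8]
gripper_width: 0.178
time: 6.3
tool_pos: [0.4653, 0.2041, 0.3006]
tool_rot: [-0.024, 0.025, 0.707, -0.707]
contact_force: [2.1, 0.7, -0.4]
gripper_width: 0.179
time: 6.55
tool_pos: [0.4655, 0.2018, 0.3002]
tool_rot: [0.024, -0.024, -0.706, 0.707]
contact_force: [0.8, -0.3, -1.6]
gripper_width: 0.177
t6.55 pos [0.4655 0.2018 0.3002] zang -93.9 twist 0.1  dx,dy,dz cm [-9.87  0.01 -0.77]  w 0.177 F [ 0.8 -0.3 -1.6] j6 1.90
```

View pics/w4.png

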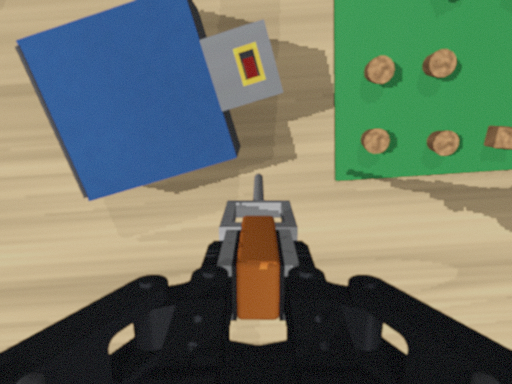

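View pics/b6.png

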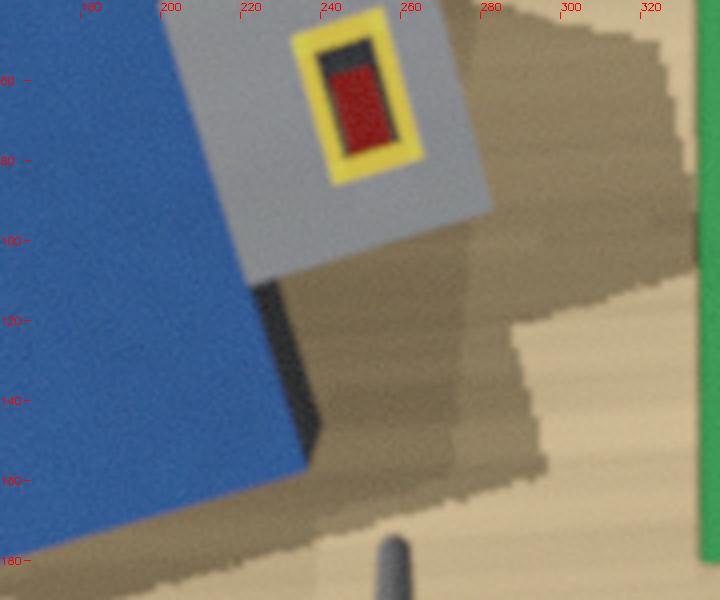

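View pics/b7.png

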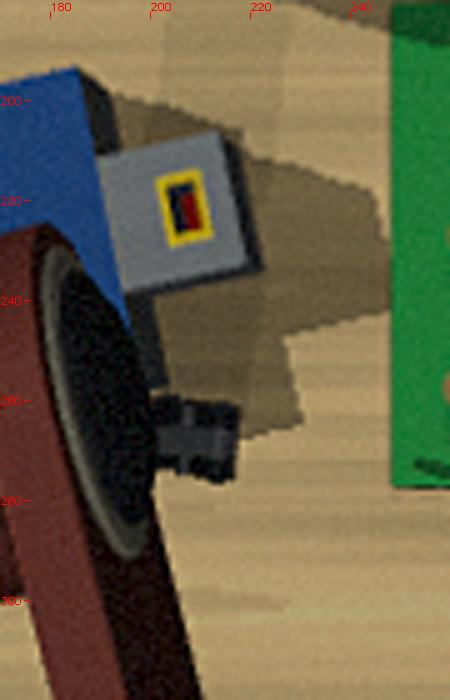

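View pics/b8.png

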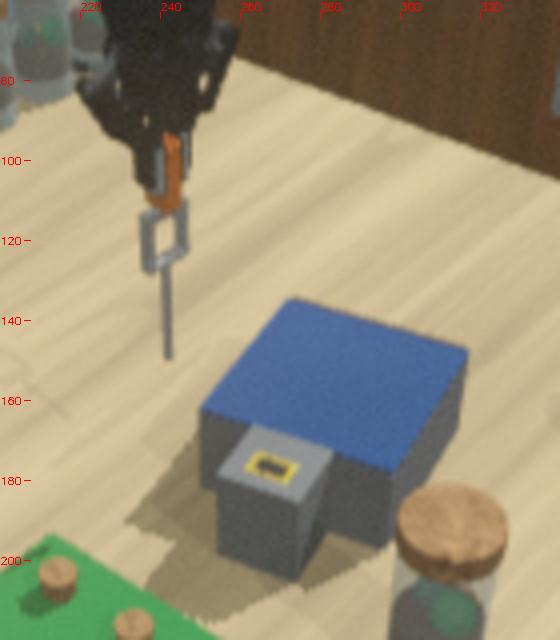

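```bash
python3 -c "
from h import *
W=load('w4');S=load('s4');T=load('t4')
s=[(W,249.2,63.9),(T,206.6,221.2),(S,267.9,176.6)]
print(tri(s)); print([atz(*a,.09) for a in s])
print(tri([(W,258.1,175.0),(S,241.2,149)]))
print(proj(W,[.4655,.2018,.146]),proj(S,[.4655,.2018,.146]))
"
```

```text
(array([0.56544207, 0.20370723, 0.09096411]), [np.float64(0.000639021376156552), np.float64(0.0016793565265524832), np.float64(0.0010734708621469027)])
[array([0.56574607, 0.20432671, 0.09      ]), array([0.56462247, 0.20240906, 0.09      ]), array([0.5652966 , 0.20558407, 0.09      ])]
(array([0.46498286, 0.20117582, 0.14960512]), [np.float64(0.002247514415828092), np.float64(0.0022475144158282593)])
[258.89954478 175.57824014] [242.2085545  150.03113608]
```

```bash
python3 -m crank '[[[-1,-2,0,-0.2,0],[-1,-3,0.5,-0.2,0],[-1,-3,1,-0.3,0],[-1,-2,1,-0.24,0],[-1,0,0,0,0],[-1,0,0,0,0],[-1,0,0,0,0]]]';python3 -c "
from h import *
go(.566,.2042,.265,-94)
snap('wrist','w5');snap('scene','s5');snap('top','t5')
crop('w5',200,130,320,240,6,'b6');crop('t5',170,180,260,280,6,'b7');crop('s5',230,100,320,220,6,'b8')"
```

```text
time: 7.58
tool_pos: [0.5655, 0.2038, 0.2763]
tool_rot: [-0.024, 0.025, 0.707, -0.707]
contact_force: [-0.1, 0.4, -1.8]
gripper_width: 0.175
t7.58 pos [0.5655 0.2038 0.2763] zang -94.0 twist 0.0  dx,dy,dz cm [-0.05  1.13 -0.04]  w 0.175 F [-0.1  0.4 -1.8] j6 1.86
```

View pics/b6.png

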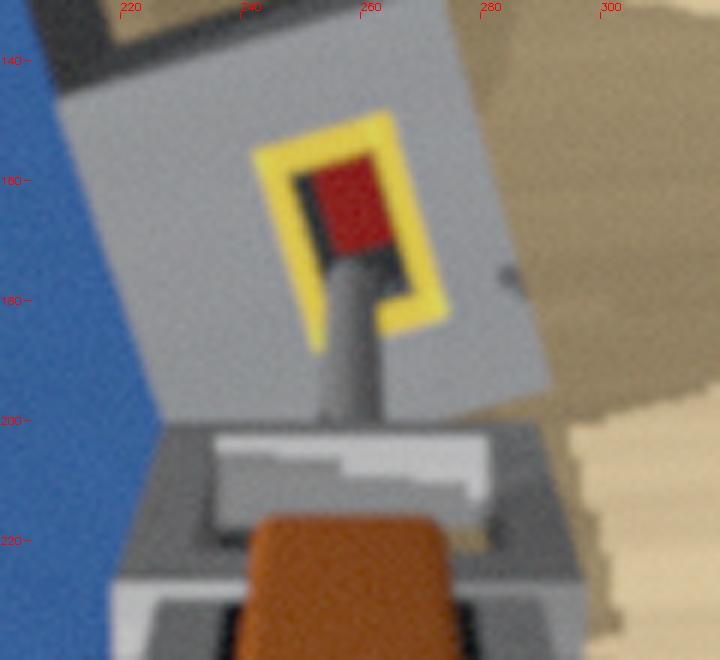

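View pics/b8.png

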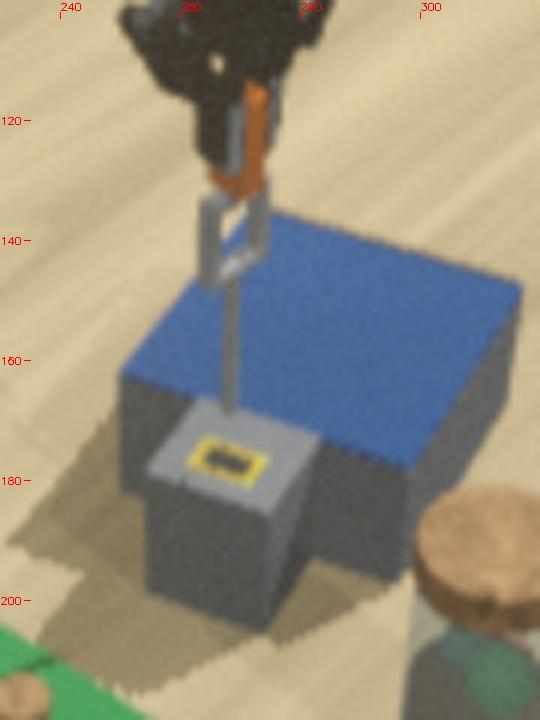

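View pics/b7.png

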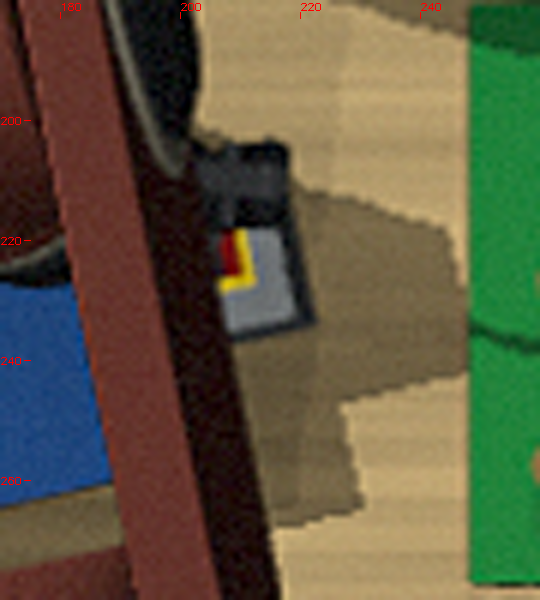

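```bash
python3 -c "
from h import *
W=load('w5');S=load('s5')
t=tri([(W,258.4,174.6),(S,267.9,168.3)]);print('tip',t)
print('Wtip z.126',atz(W,258.4,174.6,.126),'slot W',atz(W,258.1,168.1,.09),'corners',[atz(W,200+u/6-.4,130+v/6-.4,.09)[:2].round(4) for u,v in [(253,152),(390,112),(450,315)]])
print('Stip',atz(S,267.9,168.3,.126),'slot S',atz(S,230+228/6-.4,100+461/6-.4,.09))
"
```

```text
tip (array([0.56661289, 0.2039505 , 0.12531509]), [np.float64(0.0008692758264421156), np.float64(0.0008692758264421407)])
Wtip z.126 [0.56755599 0.20433513 0.126     ] slot W [0.56624051 0.20466935 0.09      ] corners [array([0.5805, 0.2198]), array([0.5855, 0.1969]), array([0.5508, 0.1891])]
Stip [0.56622012 0.20307233 0.126     ] slot S [0.56411062 0.20559572 0.09      ]
```

```bash
python3 -m crank '[[[-1,0.15,0,-0.1,0],[-1,0,1,0,0],[-1,0,1,0,0],[-1,0,0.7,0,0],[-1,0,0.6,0,0],[-1,0,0.6,0,0],[-1,0,0,0,0]]]';python3 -c "
from h import *
go(.564,.205,.190,-94)
snap('wrist','w6');snap('scene','s6')
crop('w6',200,130,320,240,6,'b6');crop('s6',230,100,320,220,6,'b8')"
```

```text
time: 8.6
tool_pos: [0.564, 0.2051, 0.2356]
tool_rot: [0.025, -0.024, -0.707, 0.707]
contact_force: [1.0, -0.4, -1.7]
gripper_width: 0.182
t8.60 pos [0.564  0.2051 0.2356] zang -94.0 twist 0.0  dx,dy,dz cm [-0.    4.56  0.01]  w 0.182 F [ 1.  -0.4 -1.7] j6 1.86
```

View pics/b6.png

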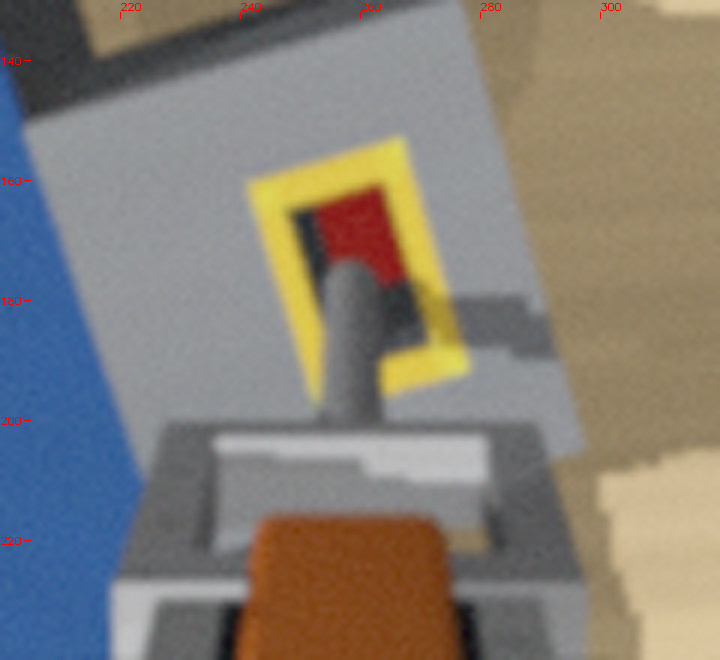

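View pics/b8.png

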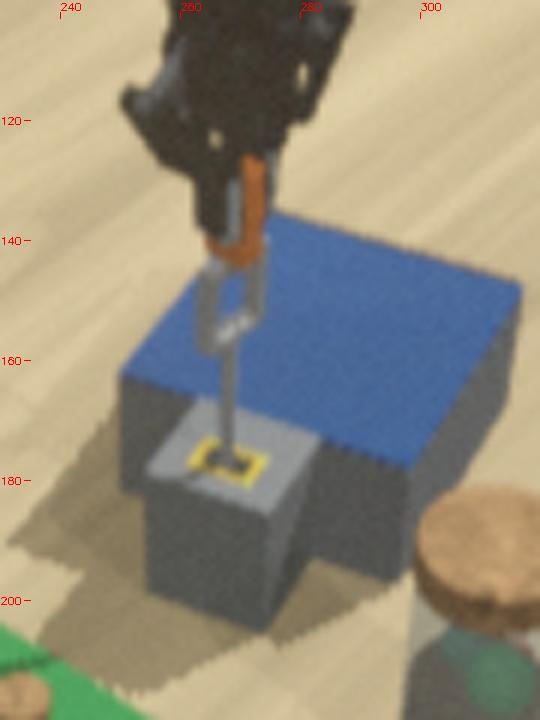

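```bash
python3 -m crank '[[[-1,0,0.6,0,0],[-1,0,0.8,0,0],[-1,0,0.8,0,0],[-1,0,0.5,0,0],[-1,0,0,0,0]]]';python3 -m crank '[[[-1,0,0.3,0,0],[-1,0,0.2,0,0],[-1,0,0.2,0,0],[-1,0,0,0,0]]]'; python3 -m crank '[[[-1,0,0.2,0,0],[-1,0,0.2,0,0],[-1,0,0.2,0,0],[-1,0,0.2,0,0]]]'; python3 -c "
from h import *
go(.564,.205,.190,-94)
snap('scene','s7')
crop('s7',200,50,340,220,4,'b8')"
```

```text
time: 9.32
tool_pos: [0.5639, 0.205, 0.2084]
tool_rot: [0.025, -0.024, -0.707, 0.707]
contact_force: [0.8, -1.4, -0.9]
gripper_width: 0.175
time: 9.82
tool_pos: [0.5646, 0.2052, 0.2032]
tool_rot: [-0.024, 0.025, 0.707, -0.707]
contact_force: [0.2, -0.3, 2.9]
gripper_width: 0.181
time: 10.32
tool_pos: [0.5647, 0.2052, 0.1952]
tool_rot: [-0.024, 0.025, 0.707, -0.707]
contact_force: [-0.4, -0.9, 4.7]
gripper_width: 0.176
t10.32 pos [0.5647 0.2052 0.1952] zang -94.0 twist 0.0  dx,dy,dz cm [0.07 0.52 0.03]  w 0.176 F [-0.4 -0.9  4.7] j6 1.86
```

View pics/b8.png

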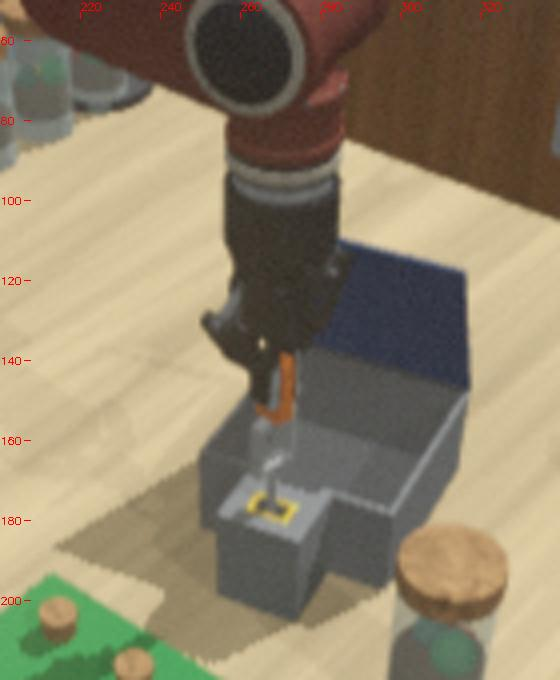

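The lid is opening (about vertical) with about 5 N on the tool. I continue until the tab bottoms out.

```bash
python3 -m crank '[[[-1,0,0.2,0,0],[-1,0,0.2,0,0],[-1,0,0.1,0,0],[-1,0,0,0,0]]]'; python3 -m crank '[[[-1,0,0.1,0,0],[-1,0,0.1,0,0],[-1,0,0.0,0,0]]]'; python3 -c "
from h import *
go(.564,.205,.190,-94)
snap('scene','s7')
crop('s7',200,50,340,220,4,'b8')"
```

```text
time: 10.88
tool_pos: [0.5646, 0.2052, 0.1898]
tool_rot: [-0.024, 0.025, 0.707, -0.707]
contact_force: [-1.1, -0.2, 5.3]
gripper_width: 0.178
time: 11.25
tool_pos: [0.565, 0.2053, 0.1896]
tool_rot: [-0.024, 0.025, 0.707, -0.707]
contact_force: [-2.0, -0.8, 11.7]
gripper_width: 0.179
t11.25 pos [0.565  0.2053 0.1896] zang -94.0 twist 0.0  dx,dy,dz cm [ 0.1  -0.04  0.03]  w 0.179 F [-2.  -0.8 11.7] j6 1.86
```

View pics/b8.png

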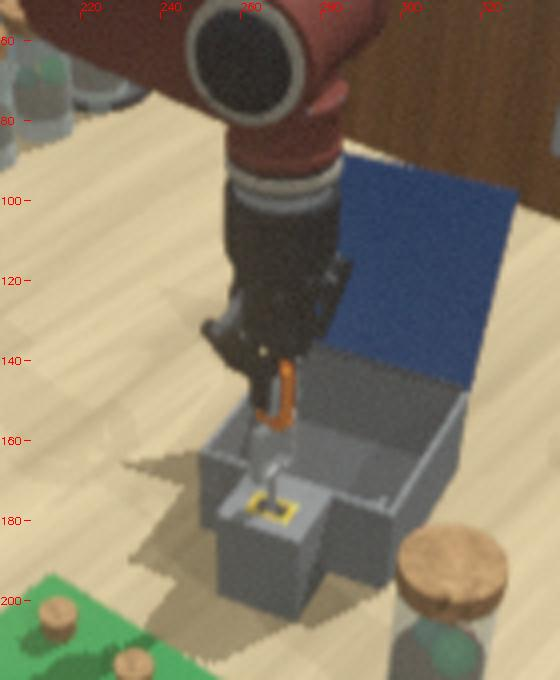

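The tab stalled at 0.1896 with 11.7 N and the lid is wide open past vertical. Now I withdraw and carry the pin back in front of the hook.

```bash
python3 -m crank '[[[-1,0,-1,0,0],[-1,0,-2,0,0],[-1,0,-2,0,0],[-1,0,-3,0,0],[-1,0,-3,0,0],[-1,0,0,0,0]]]'; python3 -c "
from h import *
go(.4685,-.2677,.30,-94)"
```

```text
time: 12.05
tool_pos: [0.5659, 0.2055, 0.302]
tool_rot: [-0.022, 0.027, 0.707, -0.706]
contact_force: [0.1, -0.6, -1.6]
gripper_width: 0.175
t12.05 pos [0.5659 0.2055 0.302 ] zang -94.0 twist 0.0  dx,dy,dz cm [6.420e+00 4.000e-02 4.789e+01]  w 0.175 F [ 0.1 -0.6 -1.6] j6 1.86
```

```bash
python3 -m crank '[[[-1,2,0,4,0],[-1,2.4,0,6,0],[-1,2,0,6.2,0],[-1,0,0,6.2,0],[-1,0,0,6.2,0],[-1,0,0,6.2,0],[-1,0,0,6.2,0],[-1,0,0,6,0]]]'; python3 -m crank '[[[-1,0,-0,0.9,0],[-1,0,0,0,0],[-1,0,0,0,0]]]'; python3 -c "
from h import *
go(.4685,-.2677,.2222,-94)
snap('scene','s8');snap('wrist','w8');snap('top','t8')
crop('s8',60,140,200,330,3,'b4')"
```

```text
time: 13.05
tool_pos: [0.469, -0.2567, 0.2959]
tool_rot: [-0.025, 0.024, 0.707, -0.706]
contact_force: [1.9, 0.2, -0.7]
gripper_width: 0.182
time: 13.42
tool_pos: [0.4694, -0.2626, 0.2968]
tool_rot: [-0.024, 0.024, 0.707, -0.706]
contact_force: [-0.2, 0.8, -1.5]
gripper_width: 0.181
t13.43 pos [ 0.4694 -0.2626  0.2968] zang -93.9 twist 0.1  dx,dy,dz cm [0.05 7.46 0.53]  w 0.181 F [-0.2  0.8 -1.5] j6 0.99
```

View pics/w8.png

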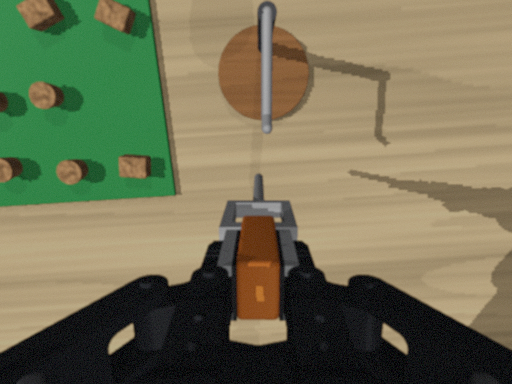

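View pics/b4.png

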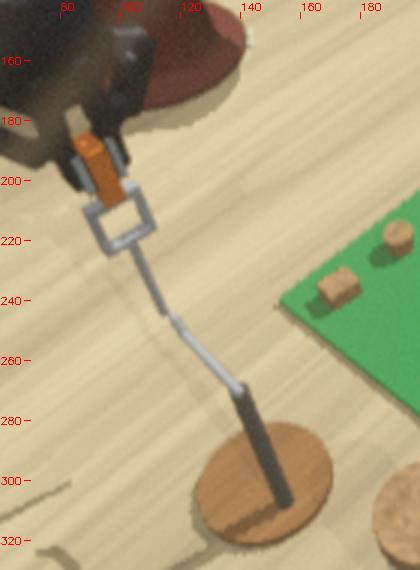

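View pics/t8.png

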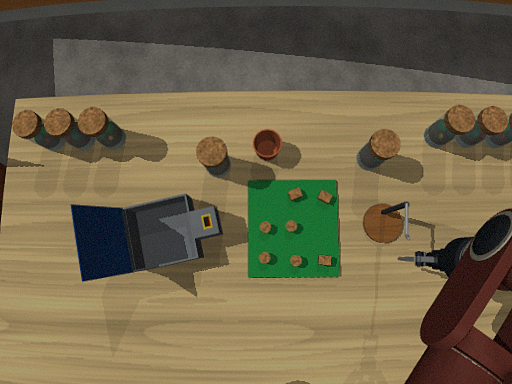

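```bash
python3 -m crank '[[[-1,0,2,0.2,0],[-1,0,3,0.2,0],[-1,0.05,2.4,0.13,0],[-1,0,0,0,0],[-1,0,0,0,0],[-1,0,0,0,0]]]'; python3 -c "
from h import *
go(.5551,-.274,.2225,-94)
snap('wrist','w9');snap('scene','s9');crop('s9',60,140,200,330,3,'b4')"
```

```text
time: 14.32
tool_pos: [0.4691, -0.2696, 0.2248]
tool_rot: [0.024, -0.025, -0.706, 0.707]
contact_force: [-0.3, 0.3, -1.5]
gripper_width: 0.179
t14.32 pos [ 0.4691 -0.2696  0.2248] zang -94.0 twist 0.0  dx,dy,dz cm [-8.61  0.25 -0.16]  w 0.179 F [-0.3  0.3 -1.5] j6 0.98
```

View pics/w9.png

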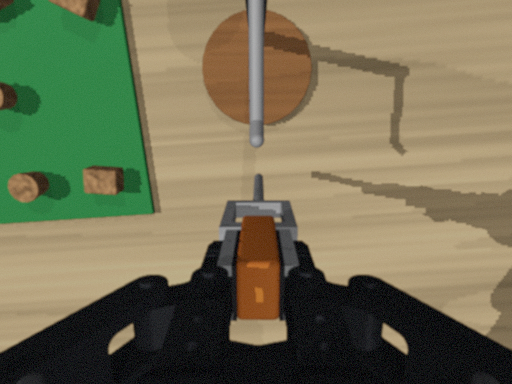

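View pics/b4.png

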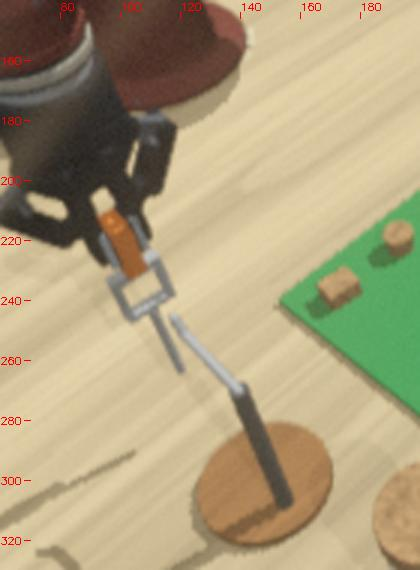

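Same geometry as when it came off: tip at (258,178), bar end at (257,140). I feed it on.

```bash
python3 -m crank '[[[-1,-1,0.2,-0.16,0],[-1,-2,0,0,0],[-1,-2,0,0,0],[-1,-2,0,0,0],[-1,-1.6,0,0,0],[-1,0,0,0,0],[-1,0,0,0,0]]]'; python3 -m crank '[[[-1,0,0.6,0,0],[-1,0,0.6,0,0],[-1,0,0.4,0,0],[-1,0,0.2,0,0],[-1,0,0,0,0]]]'; python3 -c "
from h import *
go(.5551,-.274,.2041,-94)
snap('wrist','w10');snap('scene','s10');crop('s10',60,140,200,330,3,'b4')"
```

```text
time: 15.3
tool_pos: [0.554, -0.2735, 0.2211]
tool_rot: [-0.025, 0.024, 0.707, -0.707]
contact_force: [-0.1, 0.1, -1.9]
gripper_width: 0.176
time: 15.92
tool_pos: [0.5541, -0.2735, 0.2042]
tool_rot: [0.025, -0.024, -0.707, 0.707]
contact_force: [-2.9, 2.4, 4.5]
gripper_width: 0.182
t15.93 pos [ 0.5541 -0.2735  0.2042] zang -94.0 twist 0.0  dx,dy,dz cm [-0.1   0.01  0.04]  w 0.182 F [-2.9  2.4  4.5] j6 1.06
```

View pics/w10.png

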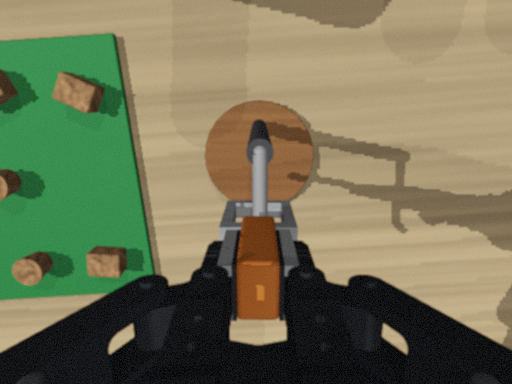

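View pics/b4.png

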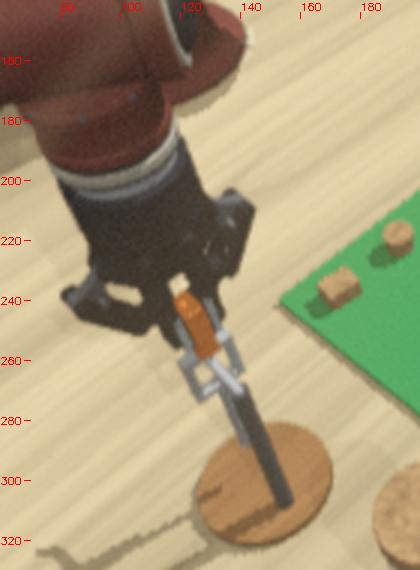

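Bar is through the loop and touching (4.5 N up). I open gradually and retreat up.

```bash
python3 -m crank '[[[-0.5,0,0,0,0],[-0.3,0,0,0,0],[0,0,0,0,0],[0.5,0,0,0,0],[1,0,0,0,0],[1,0,0,0,0],[1,0,0,0,0],[1,0,0,0,0]]]'; python3 -m crank '[[[1,0,-1,0,0],[1,0,-3,0,0],[1,0,-4,0,0],[1,0,-4,0,0],[1,0,0,0,0]]]'; python3 -c "
from h import *
go(.5551,-.274,.2041,-94)
snap('wrist','w11');snap('scene','s11');crop('s11',60,140,200,330,3,'b4')"
```

```text
time: 17.02
tool_pos: [0.5543, -0.2735, 0.2033]
tool_rot: [-0.024, 0.024, 0.707, -0.707]
contact_force: [-0.5, -0.3, -0.6]
gripper_width: 0.999
time: 17.65
tool_pos: [0.5559, -0.2745, 0.3295]
tool_rot: [0.021, -0.027, -0.705, 0.708]
contact_force: [0.6, -0.5, -0.6]
gripper_width: 1.002
t17.65 pos [ 0.5559 -0.2745  0.3295] zang -94.0 twist 0.0  dx,dy,dz cm [ 0.19 12.54 -0.11]  w 1.002 F [ 0.6 -0.5 -0.6] j6 1.06
```

View pics/w11.png

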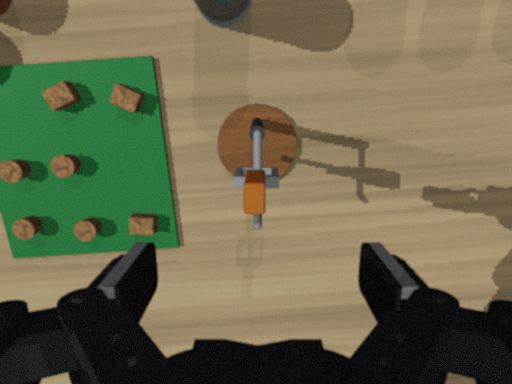

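View pics/b4.png

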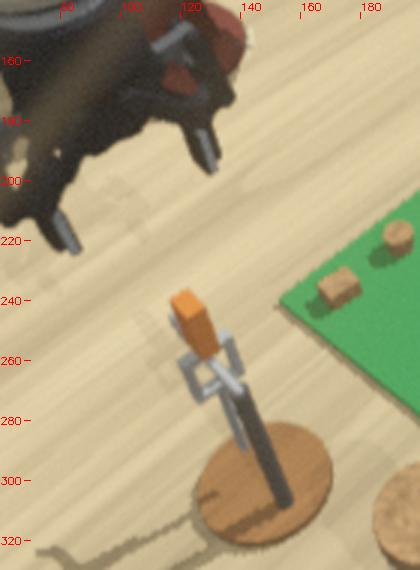

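The pin hangs properly, grip top at about (255,192) with the bar through its loop. Next I move over the board and locate the scraps.

```bash
python3 -m crank '[[[1,4,-1,-4,0],[1,4,-1,-6,0],[1,4,-1,-6,0],[1,2,-1,-6,0],[0.3,0,0,-5,0],[0.3,0,0,0,0],[0.3,0,0,0,0]]]'; python3 -c "
from h import *
go(.5541,.0532,.16,-94)
snap('wrist','w12');snap('top','t12');crop('t12',235,170,355,285,5,'b4')"
```

```text
time: 18.62
tool_pos: [0.4435, -0.0139, 0.3588]
tool_rot: [0.025, -0.023, -0.707, 0.707]
contact_force: [0.1, 1.1, -0.1]
gripper_width: 0.644
t18.62 pos [ 0.4435 -0.0139  0.3588] zang -93.9 twist 0.1  dx,dy,dz cm [-10.62  19.85  -7.47]  w 0.644 F [ 0.1  1.1 -0.1] j6 1.44
```

View pics/w12.png

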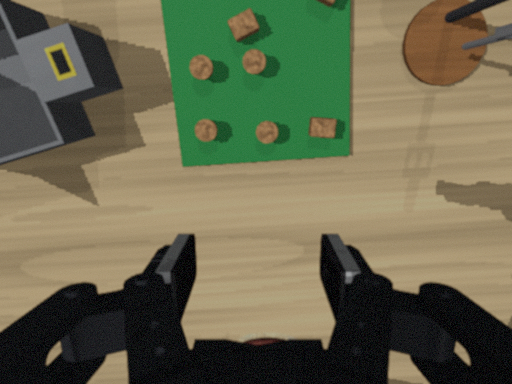

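View pics/b4.png

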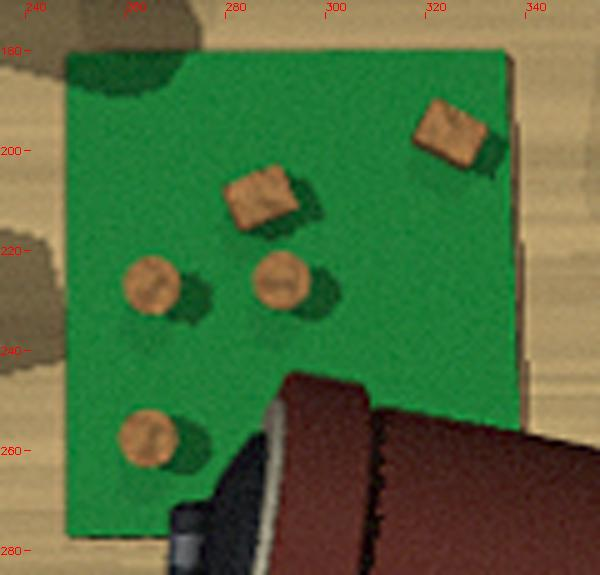

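```bash
python3 -c "
from h import *
W=load('w12');T=load('t12');T0=load('top0')
t=dict(b1=(286.6,209.2),b2=(324.8,196),s1=(265.2,226.6),s2=(291,225.6),s3=(264.2,257.2))
for k,p in t.items(): print(k,atz(T,*p,.030 if k[0]=='b' else .032)[:2].round(4))
print('b3',atz(T0,235+538/6-.4,170+541/6-.4,.03)[:2].round(4),'s4',atz(T0,235+366/6-.4,170+543/6-.4,.032)[:2].round(4))
crop('w12',170,0,370,160,4,'b5')
cr=lambda l,s,x,y,f:[atz(f,x+u/s-.4,y+v/s-.4,.03)[:2] for u,v in l]
def ang(l):
    r=cv2.minAreaRect((np.array(l,np.float32)*1000).astype(np.float32)); return r
print(ang(cr([(222,200),(280,166),(300,203),(243,231)],5,235,170,T)))
print(ang(cr([(435,98),(489,128),(470,166),(413,137)],5,235,170,T)))
print(ang(cr([(502,508),(580,513),(575,572),(500,566)],6,235,170,T0)))
"
```

```text
b1 [ 0.6013 -0.006 ]
b2 [ 0.637  -0.1116]
s1 [0.5542 0.0526]
s2 [ 0.5564 -0.017 ]
s3 [0.4725 0.0559]
b3 [ 0.4644 -0.1048] s4 [ 0.4643 -0.0278]
((599.6278686523438, -7.023908615112305), (22.917268753051758, 36.889930725097656), 30.04332160949707)
((637.1505126953125, -111.87367248535156), (34.86631393432617, 25.123018264770508), 61.77509307861328)
((464.7741394042969, -105.59709930419922), (35.06942367553711, 26.188201904296875), 85.72826385498047)
```

View pics/b5.png

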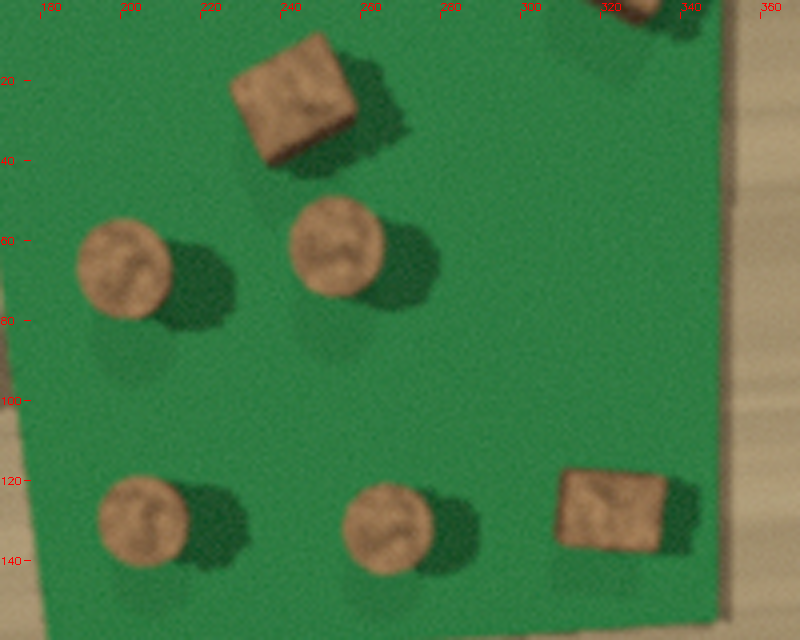

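```bash
python3 -c "
from h import *
W=load('w12')
t=dict(s1=(200.9,66.6),s2=(253.9,60.9),s3=(205.4,129.9),s4=(266.4,131.9),b3=(322.4,126.6),b1=(242.9,23.9))
for k,p in t.items(): print(k,atz(W,*p,.030 if k[0]=='b' else .032)[:2].round(4))
go(.555,.0532,.16,-94)
"
```

```text
s1 [0.5552 0.0542]
s2 [ 0.5574 -0.0156]
s3 [0.4733 0.0574]
s4 [ 0.4648 -0.0262]
b3 [ 0.4665 -0.1037]
b1 [ 0.6026 -0.0048]
t18.73 pos [ 0.4437 -0.0146  0.3592] zang -94.1 twist -0.1  dx,dy,dz cm [-10.67  19.9   -7.54]  w 0.647 F [-0.1 -0.  -0.3] j6 1.44
```

```bash
python3 -m crank '[[[0.2,-3,3,-2,0],[0.2,-4,5,-3,0],[0.2,-3.64,6,-2.54,0],[0.2,0,6,0,0],[0.2,0,5,0,0],[0.2,0,5,0,0],[0.2,0,3,0,0],[0.2,0,0,0,0]]]'; python3 -c "
from h import *
go(.5547,.0534,.013,-94)"
```

```text
time: 19.73
tool_pos: [0.5414, 0.0461, 0.0422]
tool_rot: [0.028, -0.023, -0.707, 0.707]
contact_force: [0.2, 0.6, -0.3]
gripper_width: 0.6
t19.73 pos [0.5414 0.0461 0.0422] zang -94.1 twist -0.1  dx,dy,dz cm [-1.3   2.91 -0.83]  w 0.600 F [ 0.2  0.6 -0.3] j6 1.59
```

```bash
python3 -m crank '[[[0.2,-1.3,0,-0.8,0],[0.2,0,1.5,0,0],[0.2,0,1.4,0,0],[-1,0,0,0,0],[-1,0,0,0,0],[-1,0,0,0,0],[-1,0,0,0,0],[-1,0,0,0,0]]]'; python3 -c "
from h import *
go(.5547,.0534,.013,-94)"; python3 -m crank '[[[-1,0,-3,0,0],[-1,0,-4,0,0],[-1,0,-4,0,0],[-1,0,-4,0,0]]]'; python3 -c "
from h import *
go(.538,.326,.16)
snap('wrist','w13')"
```

```text
time: 20.72
tool_pos: [0.5578, 0.0544, 0.0171]
tool_rot: [0.024, -0.025, -0.707, 0.707]
contact_force: [-0.1, 0.1, -0.4]
gripper_width: 0.319
t20.73 pos [0.5578 0.0544 0.0171] zang -94.0 twist 0.0  dx,dy,dz cm [0.3  0.41 0.12]  w 0.319 F [-0.1  0.1 -0.4] j6 1.60
time: 21.22
tool_pos: [0.5575, 0.0544, 0.1682]
tool_rot: [-0.024, 0.025, 0.707, -0.707]
contact_force: [1.1, -0.1, -0.5]
gripper_width: 0.322
t21.23 pos [0.5575 0.0544 0.1682] zang -94.0 twist 0.0  dx,dy,dz cm [  3.82   0.82 -26.96]  w 0.322 F [ 1.1 -0.1 -0.5] j6 1.60
```

View pics/w13.png

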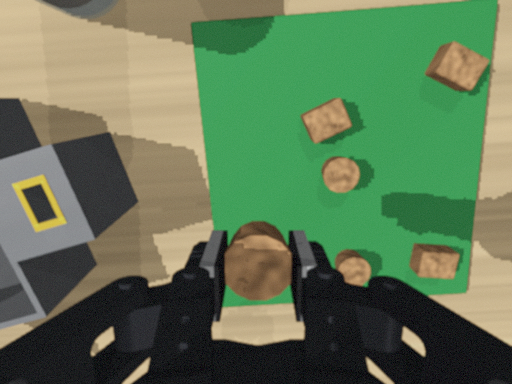

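```bash
python3 -m crank '[[[-1,0.8,0,-4.5,0],[-1,0.8,0,-5,0],[-1,0.8,0,-5,0],[-1,0.8,0,-5,0],[-1,0.6,0,-4.5,0],[-1,0,0,-3,0],[-1,0,0,0,0]]]'; python3 -c "
from h import *
go(.538,.326,.08)
snap('wrist','w14')"
```

```text
time: 22.15
tool_pos: [0.538, 0.3281, 0.1666]
tool_rot: [-0.023, 0.023, 0.707, -0.707]
contact_force: [-0.8, -1.0, 0.0]
gripper_width: 0.324
t22.15 pos [0.538  0.3281 0.1666] zang -93.8 twist 0.0  dx,dy,dz cm [-0.02  8.66  0.21]  w 0.324 F [-0.8 -1.   0. ] j6 2.07
```

View pics/w14.png

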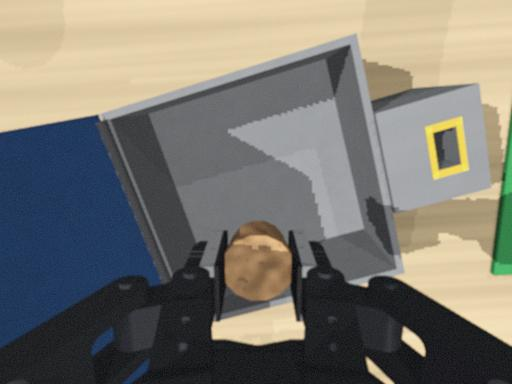

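```bash
python3 -m crank '[[[-1,0,3,0,0],[-1,0,3,0,0],[-1,0,2,0,0],[-1,0,0,0,0],[0.2,0,0,0,0],[0.2,0,0,0,0],[0.2,0,0,0,0],[0.2,0,0,0,0]]]'; python3 -m crank '[[[0.2,0,-4,0,0],[0.2,0,-5,0,0],[0.2,0,0,0,0]]]';  python3 -c "
from h import *
snap('wrist','w14');go(.557,-.0163,.16)"
```

```text
time: 23.2
tool_pos: [0.5386, 0.3266, 0.0874]
tool_rot: [-0.024, 0.025, 0.707, -0.707]
contact_force: [0.1, -0.3, 0.2]
gripper_width: 0.599
time: 23.58
tool_pos: [0.5414, 0.3278, 0.1833]
tool_rot: [-0.021, 0.028, 0.708, -0.705]
contact_force: [0.6, -0.2, 0.4]
gripper_width: 0.601
t23.62 pos [0.5399 0.3271 0.18  ] zang -94.0 twist 0.0  dx,dy,dz cm [-4.07  1.93 34.15]  w 0.606 F [-1.   0.2 -0.6] j6 2.07
```

View pics/w14.png

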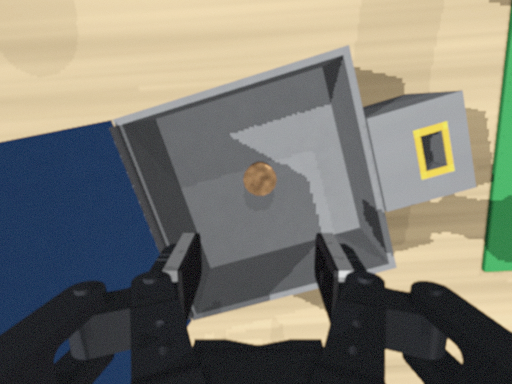

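```bash
python3 -m crank '[[[0.2,-0.6,0,5,0],[0.2,-0.6,0,5,0],[0.2,-0.6,0,5,0],[0.2,-0.6,0,5,0],[0.2,-0.6,0,5,0],[0.2,-0.6,0,5,0],[0.2,-0.5,2,4.2,0],[0.2,0,0,0,0]]]';  python3 -c "
from h import *
go(.557,-.0163,.013,-94)"
```

```text
time: 24.62
tool_pos: [0.5534, -0.0196, 0.1531]
tool_rot: [-0.028, 0.024, 0.707, -0.706]
contact_force: [-0.6, 0.0, 0.4]
gripper_width: 0.604
t24.62 pos [ 0.5534 -0.0196  0.1531] zang -94.2 twist -0.2  dx,dy,dz cm [-0.42 14.01 -0.35]  w 0.604 F [-0.6  0.   0.4] j6 1.47
```

```bash
python3 -m crank '[[[0.2,-0.3,3,-0.2,0],[0.2,0,4,0,0],[0.2,0,3.5,0,0],[0.2,0,1.5,0,0],[0.2,0,0,0,0]]]';  python3 -c "
from h import *
go(.557,-.0163,.013,-94)
snap('wrist','w15')"
```

```text
time: 25.25
tool_pos: [0.5578, -0.015, 0.0356]
tool_rot: [-0.025, 0.023, 0.707, -0.707]
contact_force: [-0.8, -0.3, 0.3]
gripper_width: 0.598
t25.25 pos [ 0.5578 -0.015   0.0356] zang -93.9 twist 0.1  dx,dy,dz cm [0.06 2.26 0.13]  w 0.598 F [-0.8 -0.3  0.3] j6 1.48
```

View pics/w15.png

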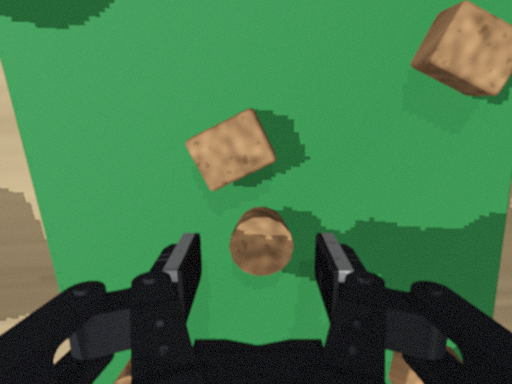

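```bash
python3 -m crank '[[[0.2,0,2,0,0],[-1,0,0,0,0],[-1,0,0,0,0],[-1,0,0,0,0],[-1,0,0,0,0]]]'; python3 -m crank '[[[-1,0,-3,0,0],[-1,0,-4,0,0],[-1,0,-4,0,0],[-1,0,-4,0,0],[-1,0,0,0,0]]]'; python3 -c "
from h import *
go(.565,.332,.16,-94)"
```

```text
time: 25.92
tool_pos: [0.5591, -0.016, 0.0172]
tool_rot: [0.024, -0.025, -0.707, 0.707]
contact_force: [-0.0, 0.0, 0.1]
gripper_width: 0.319
time: 26.55
tool_pos: [0.5615, -0.0163, 0.1718]
tool_rot: [0.021, -0.028, -0.706, 0.707]
contact_force: [0.1, 0.4, 0.2]
gripper_width: 0.316
t26.55 pos [ 0.5615 -0.0163  0.1718] zang -94.0 twist 0.0  dx,dy,dz cm [  2.09   1.14 -34.77]  w 0.316 F [0.1 0.4 0.2] j6 1.48
```

```bash
python3 -m crank '[[[-1,0.4,0,-4.5,0],[-1,0.4,0,-5.2,0],[-1,0.4,0,-5.2,0],[-1,0.4,0,-5.2,0],[-1,0.4,0,-5.2,0],[-1,0,0,-5.2,0],[-1,0,0,-4.2,0],[-1,0,0,0,0]]]'; python3 -m crank '[[[-1,0,3,0,0],[-1,0,3,0,0],[-1,0,2,0,0],[-1,0,0,0,0],[0.2,0,0,0,0],[0.2,0,0,0,0],[0.2,0,0,0,0],[0.2,0,0,0,0]]]'; python3 -m crank '[[[0.2,0,-4,0,0],[0.2,0,-5,0,0],[0.2,0,0,0,0]]]';  python3 -c "
from h import *
snap('wrist','w16');snap('top','t16');crop('t16',60,170,355,285,2,'b4');go(.6015,-.0055,.16,30)"
```

```text
time: 27.55
tool_pos: [0.5617, 0.3339, 0.165]
tool_rot: [0.024, -0.022, -0.706, 0.707]
contact_force: [-0.1, -0.8, 1.2]
gripper_width: 0.312
time: 28.55
tool_pos: [0.5631, 0.3319, 0.0874]
tool_rot: [-0.024, 0.025, 0.707, -0.707]
contact_force: [-0.3, -0.6, 0.1]
gripper_width: 0.604
time: 28.92
tool_pos: [0.5658, 0.3332, 0.1835]
tool_rot: [-0.021, 0.028, 0.708, -0.705]
contact_force: [1.0, 0.3, 0.1]
gripper_width: 0.597
t29.02 pos [0.5631 0.3319 0.1776] zang -94.0 twist 56.0  dx,dy,dz cm [-31.14   1.75  13.54]  w 0.603 F [ 0.3  0.5 -0.7] j6 2.06
```

View pics/w16.png

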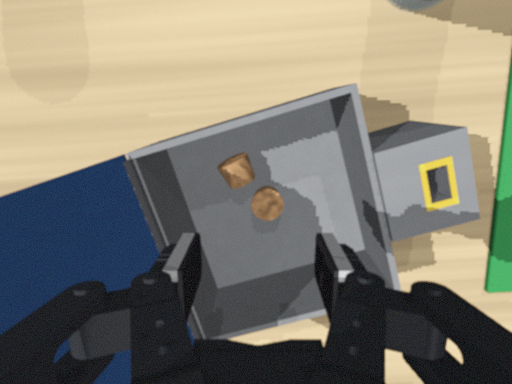

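View pics/b4.png

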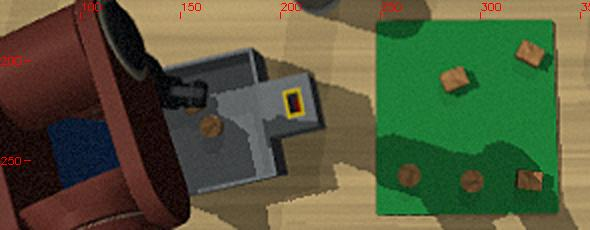

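```bash
python3 -c "
from h import *
go(.6015,-.0055,.16,-60)"; python3 -m crank '[[[0.3,-0.6,0,5,0],[0.3,-0.6,0,5,0],[0.3,-0.6,0,5,0],[0.3,-0.6,0,5,0],[0.3,-0.6,0,5,0],[0.3,-0.6,0,5,0],[0.3,-0.4,1.5,3,0]]]';  python3 -m crank '[[[0.3,0,0,0,-8.5],[0.3,0,0,0,-8.5],[0.3,0,0,0,-8.5],[0.3,0,0,0,-8.5],[0.3,0,0,0,0]]]'; python3 -c "
from h import *
go(.6015,-.0055,.013,-60)"
```

```text
t29.02 pos [0.5631 0.3319 0.1776] zang -94.0 twist -34.0  dx,dy,dz cm [13.54  1.75 31.14]  w 0.603 F [ 0.3  0.5 -0.7] j6 2.06
time: 29.9
tool_pos: [0.5796, -0.0024, 0.1608]
tool_rot: [0.025, -0.025, -0.707, 0.707]
contact_force: [0.4, -0.1, 0.0]
gripper_width: 0.648
time: 30.52
tool_pos: [0.5787, -0.0001, 0.1596]
tool_rot: [0.181, -0.184, 0.684, -0.683]
contact_force: [0.4, 0.3, -0.3]
gripper_width: 0.648
t30.52 pos [ 5.787e-01 -1.000e-04  1.596e-01] zang -60.1 twist -0.1  dx,dy,dz cm [-1.75 14.65  1.64]  w 0.648 F [ 0.4  0.3 -0.3] j6 0.92
```

```bash
python3 -m crank '[[[0.3,-1.75,2,1.64,0],[0.3,0,4,0,0],[0.3,0,4,0,0],[0.3,0,2.4,0,0],[0.3,0,0,0,0]]]'; python3 -c "
from h import *
go(.6015,-.0055,.013,-60)
snap('wrist','w17')"
```

```text
time: 31.15
tool_pos: [0.6003, -0.0053, 0.034]
tool_rot: [0.18, -0.185, 0.684, -0.682]
contact_force: [-0.5, 0.0, -0.2]
gripper_width: 0.65
t31.15 pos [ 0.6003 -0.0053  0.034 ] zang -60.1 twist -0.1  dx,dy,dz cm [-0.11  2.1   0.09]  w 0.650 F [-0.5  0.  -0.2] j6 0.92
```

View pics/w17.png

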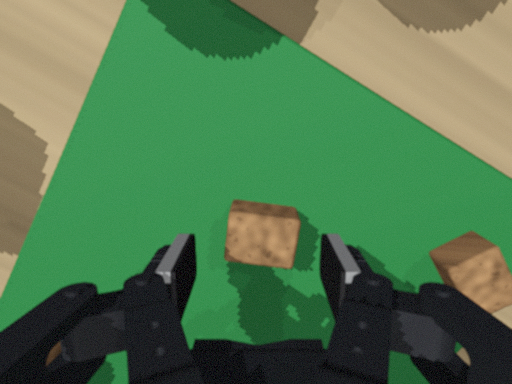

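```bash
python3 -m crank '[[[0.3,-0.3,1,0,0],[0.3,0,1,0,0],[-1,0,0,0,0],[-1,0,0,0,0],[-1,0,0,0,0],[-1,0,0,0,0]]]'; python3 -m crank '[[[-1,0,-3,0,0],[-1,0,-4,0,0],[-1,0,-4,0,0],[-1,0,-4,0,0],[-1,0,0,0,0]]]'; python3 -c "
from h import *
go(.52,.31,.16)"
```

```text
time: 31.95
tool_pos: [0.606, -0.0043, 0.018]
tool_rot: [-0.183, 0.183, -0.683, 0.683]
contact_force: [-0.2, -1.4, -0.3]
gripper_width: 0.382
time: 32.58
tool_pos: [0.6086, -0.0045, 0.1729]
tool_rot: [-0.186, 0.18, -0.682, 0.684]
contact_force: [-0.1, 1.1, -0.1]
gripper_width: 0.391
t32.58 pos [ 0.6086 -0.0045  0.1729] zang -60.0 twist 0.0  dx,dy,dz cm [ -8.07   1.18 -31.67]  w 0.391 F [-0.1  1.1 -0.1] j6 0.92
```

```bash
python3 -m crank '[[[-1,-1,0,-4,0],[-1,-1.2,0,-4.8,0],[-1,-1.2,0,-4.8,0],[-1,-1.2,0,-4.8,0],[-1,-1.2,0,-4.8,0],[-1,-1.2,0,-4.8,0],[-1,-1,0,-3.7,0],[-1,0,0,0,0]]]'; python3 -m crank '[[[-1,0,3,0,0],[-1,0,3,0,0],[-1,0,2,0,0],[-1,0,0,0,0],[0.2,0,0,0,0],[0.2,0,0,0,0],[0.2,0,0,0,0],[0.2,0,0,0,0]]]'; python3 -m crank '[[[0.2,0,-4,0,0],[0.2,0,-5,0,0],[0.2,0,0,0,0]]]';  python3 -c "
from h import *
snap('wrist','w18');go(.473,.0566,.16)"
```

```text
time: 33.58
tool_pos: [0.5148, 0.312, 0.1662]
tool_rot: [-0.184, 0.185, -0.683, 0.683]
contact_force: [0.6, -1.0, 0.3]
gripper_width: 0.387
time: 34.58
tool_pos: [0.5167, 0.3104, 0.0884]
tool_rot: [0.184, -0.183, 0.683, -0.683]
contact_force: [0.5, 0.2, 0.1]
gripper_width: 0.604
time: 34.95
tool_pos: [0.5194, 0.3117, 0.1841]
tool_rot: [0.187, -0.18, 0.684, -0.682]
contact_force: [-0.6, -0.0, -0.0]
gripper_width: 0.601
t35.00 pos [0.5179 0.311  0.181 ] zang -60.0 twist 0.0  dx,dy,dz cm [16.64  2.02 19.77]  w 0.602 F [-0.2  0.1 -0.2] j6 1.46
```

View pics/w18.png

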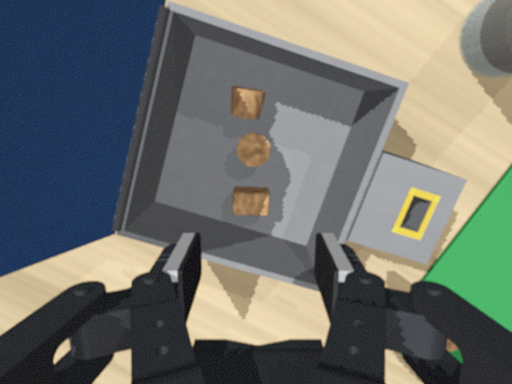

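```bash
python3 -m crank '[[[0.2,2.5,0,3,0],[0.2,3,0,3.6,0],[0.2,3,0,3.6,0],[0.2,3,0,3.6,0],[0.2,3,0,3.6,0],[0.2,2.1,2,2.4,0],[0.2,0,3,0,0],[0.2,0,0,0,0]]]'; python3 -c "
from h import *
go(.473,.0566,.035,-60)"
```

```text
time: 36.0
tool_pos: [0.4687, 0.0555, 0.1237]
tool_rot: [0.18, -0.186, 0.684, -0.682]
contact_force: [-0.0, 0.4, -0.5]
gripper_width: 0.596
t36.00 pos [0.4687 0.0555 0.1237] zang -60.0 twist -0.0  dx,dy,dz cm [-0.49  8.87  0.16]  w 0.596 F [-0.   0.4 -0.5] j6 1.01
```

```bash
python3 -m crank '[[[0.2,-0.4,3,0.1,0],[0.2,0,3.5,0,0],[0.2,0,1.8,0,0],[0.2,0,0,0,0]]]'; python3 -c "
from h import *
go(.473,.0566,.013,-60)
snap('wrist','w19')"
```

```text
time: 36.5
tool_pos: [0.4748, 0.0572, 0.0438]
tool_rot: [0.182, -0.184, 0.683, -0.683]
contact_force: [0.8, 0.8, -0.7]
gripper_width: 0.599
t36.50 pos [0.4748 0.0572 0.0438] zang -59.9 twist 0.1  dx,dy,dz cm [ 0.18  3.08 -0.04]  w 0.599 F [ 0.8  0.8 -0.7] j6 1.01
```

View pics/w19.png

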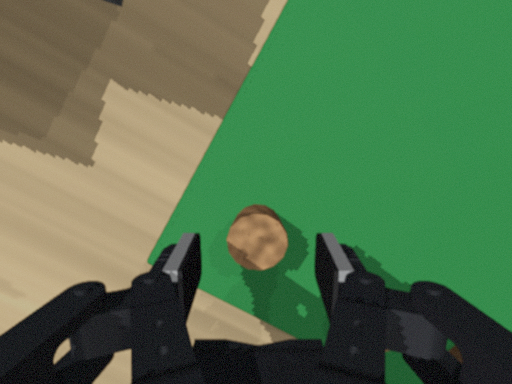

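Centred between the fingers at (257,240). Grasp.

```bash
python3 -m crank '[[[0.2,0,1.4,0,0],[0.2,0,1.4,0,0],[-1,0,0,0,0],[-1,0,0,0,0],[-1,0,0,0,0],[-1,0,0,0,0],[-1,0,0,0,0]]]'; python3 -m crank '[[[-1,0,-3,0,0],[-1,0,-4,0,0],[-1,0,-4,0,0],[-1,0,-4,0,0],[-1,0,0,0,0]]]'; python3 -c "
from h import *
go(.545,.305,.16)"
```

```text
time: 37.42
tool_pos: [0.476, 0.0569, 0.017]
tool_rot: [-0.183, 0.183, -0.683, 0.683]
contact_force: [-0.1, -0.5, -0.3]
gripper_width: 0.325
time: 38.05
tool_pos: [0.4784, 0.0568, 0.1713]
tool_rot: [-0.186, 0.18, -0.682, 0.684]
contact_force: [0.6, -0.7, -1.2]
gripper_width: 0.318
t38.05 pos [0.4784 0.0568 0.1713] zang -60.0 twist 0.0  dx,dy,dz cm [-18.18   1.18 -18.15]  w 0.318 F [ 0.6 -0.7 -1.2] j6 1.01
```

```bash
python3 -m crank '[[[-1,-3,0,-3,0],[-1,-3.2,0,-3.2,0],[-1,-3.2,0,-3.2,0],[-1,-3.2,0,-3.2,0],[-1,-3.2,0,-3.2,0],[-1,-2.4,0,-2.4,0],[-1,0,0,0,0]]]'; python3 -m crank '[[[-1,0,3,0,0],[-1,0,3,0,0],[-1,0,1.5,0,0],[-1,0,0,0,0],[0.2,0,0,0,0],[0.2,0,0,0,0],[0.2,0,0,0,0],[0.2,0,0,0,0]]]'; python3 -m crank '[[[0.2,0,-4,0,0],[0.2,0,-5,0,0],[0.2,0,0,0,0]]]';  python3 -c "
from h import *
snap('wrist','w20');go(.4645,-.027,.16)"
```

```text
time: 38.92
tool_pos: [0.5416, 0.307, 0.1649]
tool_rot: [-0.183, 0.185, -0.683, 0.683]
contact_force: [0.5, -1.2, 0.3]
gripper_width: 0.323
time: 39.92
tool_pos: [0.5425, 0.3057, 0.0923]
tool_rot: [0.184, -0.183, 0.683, -0.683]
contact_force: [0.4, 0.3, 0.3]
gripper_width: 0.6
time: 40.3
tool_pos: [0.5453, 0.3069, 0.1883]
tool_rot: [0.187, -0.179, 0.683, -0.682]
contact_force: [-0.1, 0.2, 0.9]
gripper_width: 0.598
t40.35 pos [0.5437 0.3062 0.185 ] zang -60.0 twist 0.0  dx,dy,dz cm [23.56  2.39 24.88]  w 0.600 F [ 0.8 -0.  -0.3] j6 1.44
```

View pics/w20.png

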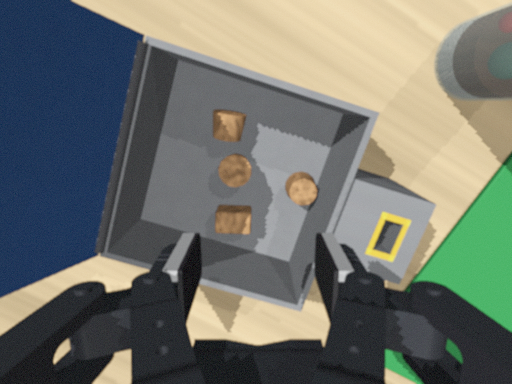

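```bash
python3 -m crank '[[[0.2,3,0,3,0],[0.2,3.6,0,3.7,0],[0.2,3.6,0,3.8,0],[0.2,3.6,0,3.8,0],[0.2,3.6,0,3.8,0],[0.2,3.6,2,3.8,0],[0.2,2.5,2,2.9,0],[0.2,0,0,0,0]]]'; python3 -c "
from h import *
go(.4645,-.027,.04,-60)"
```

```text
time: 41.35
tool_pos: [0.4602, -0.0281, 0.1382]
tool_rot: [0.18, -0.184, 0.684, -0.682]
contact_force: [0.7, 0.0, 0.2]
gripper_width: 0.603
t41.35 pos [ 0.4602 -0.0281  0.1382] zang -60.2 twist -0.2  dx,dy,dz cm [-0.48  9.81  0.16]  w 0.603 F [0.7 0.  0.2] j6 0.83
```

```bash
python3 -m crank '[[[0.2,-0.3,3,0.1,0],[0.2,0,4,0,0],[0.2,0,2.5,0,0],[0.2,0,0,0,0]]]'; python3 -c "
from h import *
go(.4645,-.027,.013,-60)
snap('wrist','w21')"
```

```text
time: 41.85
tool_pos: [0.4638, -0.0248, 0.0441]
tool_rot: [0.182, -0.186, 0.684, -0.682]
contact_force: [-0.3, -0.3, -0.1]
gripper_width: 0.596
t41.85 pos [ 0.4638 -0.0248  0.0441] zang -59.9 twist 0.1  dx,dy,dz cm [0.03 3.11 0.24]  w 0.596 F [-0.3 -0.3 -0.1] j6 0.83
```

View pics/w21.png

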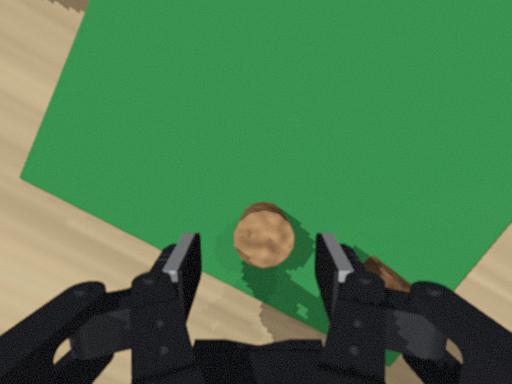

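```bash
python3 -m crank '[[[0.2,0,1.4,0.2,0],[0.2,0,1.4,0,0],[-1,0,0,0,0],[-1,0,0,0,0],[-1,0,0,0,0],[-1,0,0,0,0],[-1,0,0,0,0]]]'; python3 -m crank '[[[-1,0,-3,0,0],[-1,0,-4,0,0],[-1,0,-4,0,0],[-1,0,-4,0,0],[-1,0,0,0,0]]]'; python3 -c "
from h import *
go(.54,.355,.16)"
```

```text
time: 42.78
tool_pos: [0.4672, -0.0279, 0.019]
tool_rot: [-0.183, 0.183, -0.683, 0.683]
contact_force: [0.7, -0.4, 0.0]
gripper_width: 0.324
time: 43.4
tool_pos: [0.4696, -0.0284, 0.1733]
tool_rot: [-0.186, 0.181, -0.682, 0.684]
contact_force: [0.8, -0.8, -0.8]
gripper_width: 0.318
t43.40 pos [ 0.4696 -0.0284  0.1733] zang -60.0 twist 0.0  dx,dy,dz cm [-25.28   1.31 -29.67]  w 0.318 F [ 0.8 -0.8 -0.8] j6 0.83
```

```bash
python3 -m crank '[[[-1,-3,0,-3.5,0],[-1,-3.6,0,-4.2,0],[-1,-3.6,0,-4.2,0],[-1,-3.6,0,-4.2,0],[-1,-3.6,0,-4.2,0],[-1,-3.6,0,-4.2,0],[-1,-3.8,0,-4.3,0],[-1,0,0,0,0]]]'; python3 -c "
from h import *
go(.54,.345,.08)"; python3 -m crank '[[[-1,0,3,0,0],[-1,0,3,0,0],[-1,0,1.5,0,0],[-1,0,0,0,0],[0.2,0,0,0,0],[0.2,0,0,0,0],[0.2,0,0,0,0],[0.2,0,0,0,0]]]'; python3 -m crank '[[[0.2,0,-4,0,0],[0.2,0,-5,0,0],[0.2,0,0,0,0]]]';  python3 -c "
from h import *
snap('wrist','w22');snap('top','t22');crop('t22',60,170,355,285,2,'b4');go(.4655,-.1043,.16,-94)"
```

```text
time: 44.4
tool_pos: [0.5367, 0.3484, 0.1664]
tool_rot: [-0.184, 0.186, -0.683, 0.683]
contact_force: [-0.5, -0.2, -1.3]
gripper_width: 0.323
t44.40 pos [0.5367 0.3484 0.1664] zang -59.7 twist 0.0  dx,dy,dz cm [-0.14  8.64  0.47]  w 0.323 F [-0.5 -0.2 -1.3] j6 1.50
time: 45.4
tool_pos: [0.5378, 0.3458, 0.0944]
tool_rot: [0.184, -0.183, 0.683, -0.683]
contact_force: [-0.3, -0.2, -0.3]
gripper_width: 0.597
time: 45.78
tool_pos: [0.5405, 0.3471, 0.1904]
tool_rot: [0.187, -0.18, 0.684, -0.682]
contact_force: [1.0, 0.3, -0.1]
gripper_width: 0.599
t45.88 pos [0.5379 0.3458 0.1846] zang -60.0 twist 34.0  dx,dy,dz cm [ 4.08  2.42 45.4 ]  w 0.606 F [-1.1 -0.8 -0.6] j6 1.50
```

View pics/w22.png

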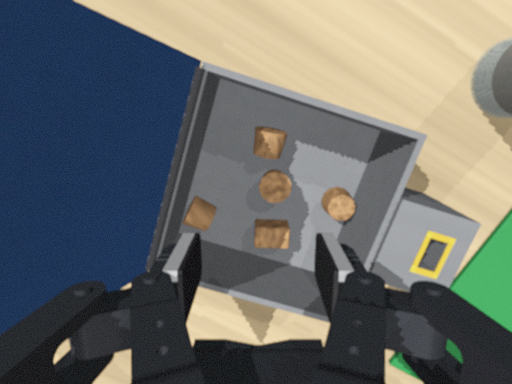

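View pics/b4.png

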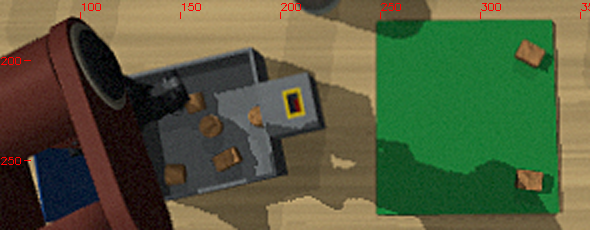

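```bash
python3 -m crank '[[[0.3,0,0,0,8.5],[0.3,0,0,0,8.5],[0.3,0,0,0,8.5],[0.3,0,0,0,8.5],[0.3,0.8,0,4,0],[0.3,0.8,0,5,0],[0.3,0.6,0,5.5,0],[0.3,0.6,0,5.5,0]]]'; python3 -m crank '[[[0.3,0.6,0,5.5,0],[0.3,0.6,0,5.5,0],[0.3,0,0,5.5,0],[0.3,0,0,5.5,0],[0.3,0,2,3,0],[0.3,0,0,0,0]]]'; python3 -c "
from h import *
go(.4655,-.1043,.04,-94)"
```

```text
time: 46.88
tool_pos: [0.4941, 0.1464, 0.1814]
tool_rot: [0.025, -0.023, -0.706, 0.707]
contact_force: [-0.2, 0.2, 0.5]
gripper_width: 0.651
time: 47.62
tool_pos: [0.4642, -0.1013, 0.1601]
tool_rot: [-0.028, 0.023, 0.707, -0.706]
contact_force: [1.0, 0.2, -0.7]
gripper_width: 0.649
t47.62 pos [ 0.4642 -0.1013  0.1601] zang -94.2 twist -0.2  dx,dy,dz cm [-0.23 12.01  0.31]  w 0.649 F [ 1.   0.2 -0.7] j6 1.27
```

```bash
python3 -m crank '[[[0.3,0,3,0.3,0],[0.3,0,4,0,0],[0.3,0,4,0,0],[0.3,0,1,0,0],[0.3,0,0,0,0]]]'; python3 -c "
from h import *
go(.4655,-.1043,.013,-94)
snap('wrist','w23')"
```

```text
time: 48.25
tool_pos: [0.4662, -0.1028, 0.0435]
tool_rot: [-0.025, 0.024, 0.707, -0.706]
contact_force: [0.5, 0.3, 1.2]
gripper_width: 0.648
t48.25 pos [ 0.4662 -0.1028  0.0435] zang -93.9 twist 0.1  dx,dy,dz cm [0.05 3.05 0.16]  w 0.648 F [0.5 0.3 1.2] j6 1.27
```

View pics/w23.png

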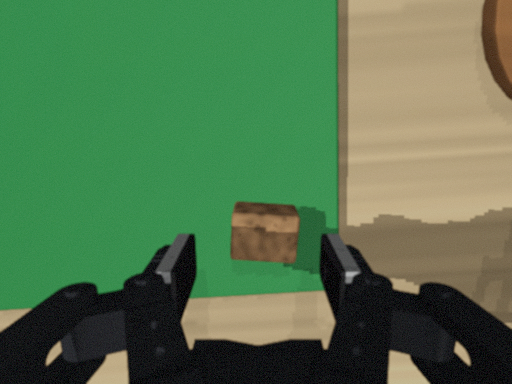

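```bash
python3 -m crank '[[[0.3,0,1.5,0.2,0],[0.3,0,1.5,0,0],[-1,0,0,0,0],[-1,0,0,0,0],[-1,0,0,0,0],[-1,0,0,0,0],[-1,0,0,0,0]]]'; python3 -m crank '[[[-1,0,-3,0,0],[-1,0,-4,0,0],[-1,0,-4,0,0],[-1,0,-4,0,0],[-1,0,0,0,0]]]'; python3 -c "
from h import *
go(.51,.345,.16)"
```

```text
time: 49.18
tool_pos: [0.4664, -0.1056, 0.014]
tool_rot: [0.024, -0.025, -0.707, 0.707]
contact_force: [-0.5, 0.0, -1.3]
gripper_width: 0.38
time: 49.8
tool_pos: [0.4687, -0.1065, 0.1683]
tool_rot: [0.022, -0.027, -0.706, 0.708]
contact_force: [0.4, -1.2, -0.7]
gripper_width: 0.384
t49.80 pos [ 0.4687 -0.1065  0.1683] zang -94.0 twist 0.0  dx,dy,dz cm [ -1.     0.72 -45.33]  w 0.384 F [ 0.4 -1.2 -0.7] j6 1.26
```

```bash
python3 -m crank '[[[-1,-0.8,0,-4,0],[-1,-0.8,0,-5,0],[-1,-0.9,0,-5.5,0],[-1,-0.9,0,-5.5,0],[-1,-0.9,0,-5.5,0],[-1,-0.9,0,-5.5,0],[-1,-0.9,0,-5.5,0],[-1,-0.9,0,-5.5,0]]]'; python3 -m crank '[[[-1,-0.6,0,-0.9,0],[-1,0,0,0,0]]]'; python3 -c "
from h import *
go(.575,.315,.08)
snap('wrist','w24')"
```

```text
time: 50.8
tool_pos: [0.5645, 0.3102, 0.1619]
tool_rot: [0.025, -0.024, -0.706, 0.707]
contact_force: [0.5, 0.0, -0.4]
gripper_width: 0.384
time: 51.05
tool_pos: [0.5712, 0.317, 0.1622]
tool_rot: [0.025, -0.023, -0.706, 0.707]
contact_force: [0.2, -0.6, -0.4]
gripper_width: 0.383
t51.05 pos [0.5712 0.317  0.1622] zang -93.9 twist 0.0  dx,dy,dz cm [-0.41  8.22  0.16]  w 0.383 F [ 0.2 -0.6 -0.4] j6 2.03
```

View pics/w24.png

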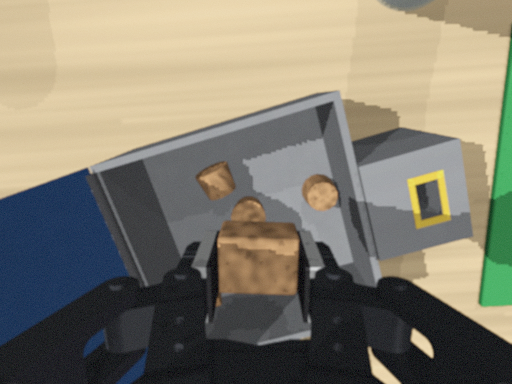

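```bash
python3 -m crank '[[[-1,0,3,0,0],[-1,0,3,0,0],[-1,0,1,0,0],[-1,0,0,0,0],[0.3,0,0,0,0],[0.3,0,0,0,0],[0.3,0,0,0,0],[0.3,0,0,0,0]]]'; python3 -m crank '[[[0.3,0,-4,0,0],[0.3,0,-5,0,0],[0.3,0,0,0,0]]]';  python3 -c "
from h import *
snap('wrist','w25');go(.637,-.1117,.16,-118)"
```

```text
time: 52.1
tool_pos: [0.5718, 0.3173, 0.0942]
tool_rot: [-0.024, 0.025, 0.707, -0.707]
contact_force: [-0.5, -0.3, 1.0]
gripper_width: 0.649
time: 52.48
tool_pos: [0.5747, 0.3185, 0.1904]
tool_rot: [-0.021, 0.028, 0.708, -0.705]
contact_force: [0.2, 0.4, -0.5]
gripper_width: 0.654
t52.52 pos [0.5732 0.3179 0.1871] zang -94.0 twist 24.0  dx,dy,dz cm [-25.79   2.65  34.94]  w 0.650 F [-0.7  0.  -0.7] j6 2.03
```

View pics/w25.png

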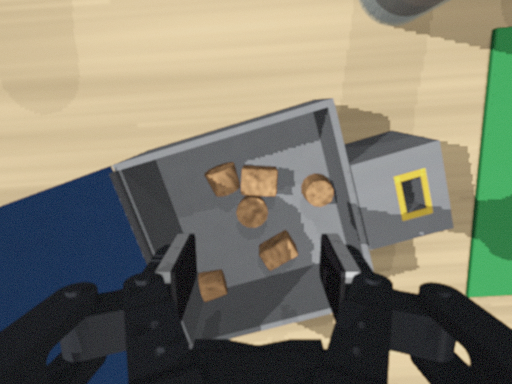

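```bash
python3 -c "
from h import *
T=load('top0')
print('jar',atz(T,385,143,.152),'jar',atz(T,212,152,.152),'pot',atz(T,267,144,.07))"
python3 -m crank '[[[0.3,-0.4,0,4,0],[0.3,-0.4,0,5,0],[0.3,-0.5,0,5.5,0],[0.3,-0.5,0,5.5,0],[0.3,-0.5,0,5.5,0],[0.3,-0.5,0,5.5,0],[0.3,-0.5,0,5.5,0],[0.3,-0.5,0,5,8]]]'; python3 -m crank '[[[0.3,0,0,0,8],[0.3,0,0,0,8],[0.3,0,0,0,0]]]'; python3 -c "
from h import *
go(.637,-.1117,.16,-118)"
```

```text
jar [ 0.75029971 -0.24534562  0.152     ] jar [0.729094   0.18273038 0.152     ] pot [0.77351281 0.04638646 0.07      ]
time: 53.52
tool_pos: [0.5797, -0.101, 0.1817]
tool_rot: [-0.076, 0.074, 0.703, -0.703]
contact_force: [0.2, -0.4, -1.0]
gripper_width: 0.647
time: 53.9
tool_pos: [0.58, -0.0994, 0.1818]
tool_rot: [-0.172, 0.169, 0.686, -0.686]
contact_force: [-0.7, -0.6, 0.1]
gripper_width: 0.649
t53.90 pos [ 0.58   -0.0994  0.1818] zang -117.9 twist 0.1  dx,dy,dz cm [-5.62  2.16 -1.59]  w 0.649 F [-0.7 -0.6  0.1] j6 1.76
```

Jar at (0.75,-0.245) is 17 cm from the block, so there is clearance.

```bash
python3 -m crank '[[[0.3,-2.8,1,-0.8,0],[0.3,-2.8,3,-0.8,0],[0.3,0,4,0,0],[0.3,0,4,0,0],[0.3,0,1.8,0,0],[0.3,0,0,0,0]]]'; python3 -c "
from h import *
go(.637,-.1117,.013,-118)
snap('wrist','w26')"
```

```text
time: 54.65
tool_pos: [0.6366, -0.111, 0.0439]
tool_rot: [-0.172, 0.169, 0.686, -0.686]
contact_force: [0.9, 0.2, 0.8]
gripper_width: 0.65
t54.65 pos [ 0.6366 -0.111   0.0439] zang -117.9 twist 0.1  dx,dy,dz cm [-0.08  3.09  0.04]  w 0.650 F [0.9 0.2 0.8] j6 1.77
```

View pics/w26.png

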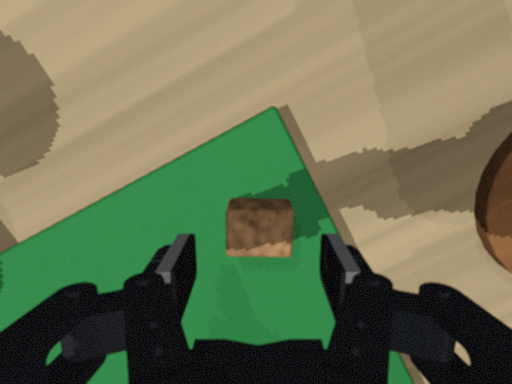

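```bash
python3 -m crank '[[[0.3,-0.3,1.5,0,0],[0.3,0,1.4,0,0],[-1,0,0,0,0],[-1,0,0,0,0],[-1,0,0,0,0],[-1,0,0,0,0],[-1,0,0,0,0]]]'; python3 -m crank '[[[-1,0,-3,0,0],[-1,0,-4,0,0],[-1,0,-4,0,0],[-1,0,-4,0,0],[-1,0,0,0,0]]]'; python3 -c "
from h import *
go(.535,.315,.16,-94)"
```

```text
time: 55.58
tool_pos: [0.6406, -0.113, 0.017]
tool_rot: [0.171, -0.171, -0.686, 0.686]
contact_force: [-0.2, 0.6, -0.6]
gripper_width: 0.378
time: 56.2
tool_pos: [0.6432, -0.1137, 0.1722]
tool_rot: [0.168, -0.174, -0.686, 0.686]
contact_force: [-0.1, -0.4, -0.2]
gripper_width: 0.38
t56.20 pos [ 0.6432 -0.1137  0.1722] zang -118.0 twist -24.0  dx,dy,dz cm [ 13.8    1.01 -42.02]  w 0.380 F [-0.1 -0.4 -0.2] j6 1.77
```

```bash
python3 -m crank '[[[-1,0,0,0,-8],[-1,0,0,0,-8],[-1,0,0,0,-8],[-1,1.5,0,-4,0],[-1,1.6,0,-5,0],[-1,1.6,0,-5,0],[-1,1.6,0,-5,0],[-1,1.6,0,-5,0]]]'; python3 -m crank '[[[-1,1.6,0,-5,0],[-1,1.6,0,-5,0],[-1,1.6,0,-5,0],[-1,1,0,-2.7,0],[-1,0,0,0,0]]]'; python3 -c "
from h import *
go(.535,.315,.08,-94)
snap('wrist','w27')"
```

```text
time: 57.2
tool_pos: [0.5769, 0.1333, 0.165]
tool_rot: [0.025, -0.024, -0.707, 0.707]
contact_force: [0.1, -0.5, -0.4]
gripper_width: 0.379
time: 57.82
tool_pos: [0.5311, 0.3138, 0.165]
tool_rot: [0.024, -0.022, -0.706, 0.707]
contact_force: [-0.2, -1.0, -0.8]
gripper_width: 0.374
t57.83 pos [0.5311 0.3138 0.165 ] zang -93.8 twist 0.2  dx,dy,dz cm [-0.4   8.5  -0.15]  w 0.374 F [-0.2 -1.  -0.8] j6 2.05
```

View pics/w27.png

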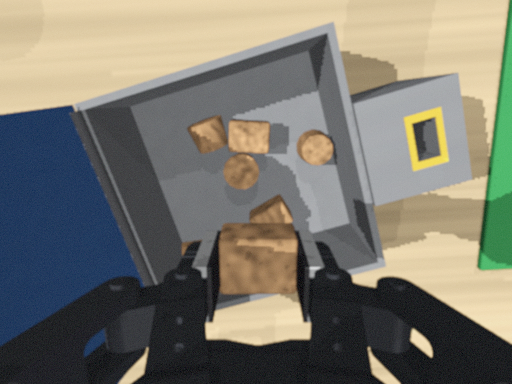

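```bash
python3 -m crank '[[[-1,0,3,0,0],[-1,0,3,0,0],[-1,0,0.5,0,0],[-1,0,0,0,0],[0.3,0,0,0,0],[0.3,0,0,0,0],[0.3,0,0,0,0],[0.3,0,0,0,0]]]'; python3 -m crank '[[[0.3,0,-4,0,0],[0.3,0,-5,0,0],[0.3,0,-5,0,0],[0.3,2,-4,0,0],[0.3,3,-3,0,0],[0.3,4,0,0,0],[0.3,4,0,0,0],[0.3,0,0,0,0]]]';  python3 -c "
from h import *
snap('wrist','w28');snap('top','t28');snap('scene','s28');go(.637,-.1117,.16)
crop('s28',200,50,340,220,4,'b8');crop('s28',90,220,200,330,6,'b9')"
```

```text
time: 58.88
tool_pos: [0.5328, 0.3126, 0.1021]
tool_rot: [-0.024, 0.025, 0.707, -0.707]
contact_force: [-0.4, -0.3, 0.3]
gripper_width: 0.651
time: 59.88
tool_pos: [0.4013, 0.3218, 0.3124]
tool_rot: [-0.023, 0.024, 0.707, -0.706]
contact_force: [0.6, -0.1, -0.1]
gripper_width: 0.65
t60.02 pos [0.4035 0.3214 0.3118] zang -94.0 twist 0.0  dx,dy,dz cm [-26.29  15.2   41.59]  w 0.646 F [ 0.1 -0.3 -0.2] j6 2.17
```

View pics/w28.png

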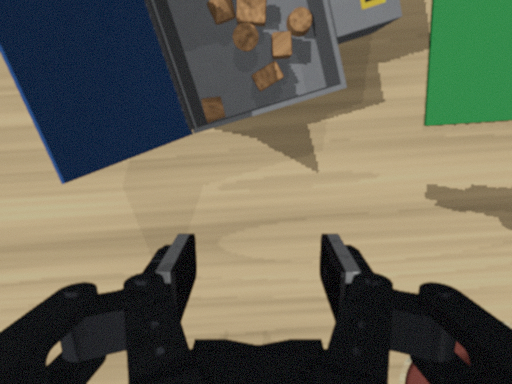

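View pics/t28.png

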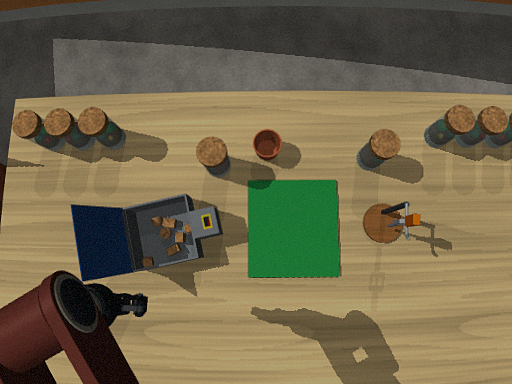

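View pics/s28.png

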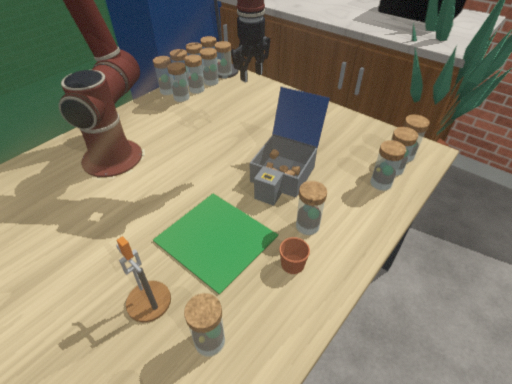

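View pics/b9.png

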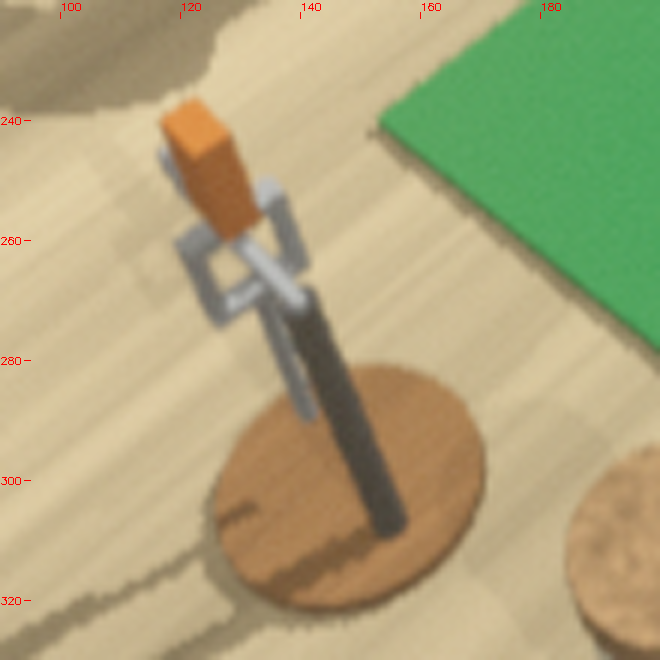

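All seven scraps show in the bin, in the wrist view at (220,10), (252,8), (300,20), (246,37), (282,43), (268,75) and (212,107). The board is empty, the lid is open, the pin hangs on its bar, and the jars and pot are at their starting pixels. I'm handing the job in.

```bash
python3 -c "
from h import *
print(job_done()); print(state()['time'])"
```

```text
the job is handed in; nothing more can be done
None
the job is handed in; nothing more can be done
```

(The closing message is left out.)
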